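# Re-sort mixed-up reagent jars on the lab bench

### The job

The three reagent jars have been put back in the wrong spill dishes. Move each jar into the dish of its own cap colour, using the empty grey dish as the parking place on the way; at the end each jar stands upright on the floor of its own dish and the grey one is empty again. Set the jars down rather than dropping them, do not tip them over, and leave the tube rack, petri dish and beaker where they are.

Things in the scene. Friction and masses are not known exactly. Their poses are not given: they have to be found in the camera images.
- jar_red_center (a point): centre (half-way up) of the red jar: an upright straight-sided cylinder 50 mm in diameter and 64 mm tall, white with a red screw cap (flat top, seen from above) and a red band, 0.11 to 0.23 kg, loose. Its z axis points up when it stands; its foot is 32 mm below this point; best gripped around its upper half. At the start it stands in a dish of another colour.
- jar_blue_center (a point): centre (half-way up) of the blue jar: an upright straight-sided cylinder 50 mm in diameter and 64 mm tall, white with a blue screw cap (flat top, seen from above) and a blue band, 0.11 to 0.23 kg, loose. Its z axis points up when it stands; its foot is 32 mm below this point; best gripped around its upper half. At the start it stands in a dish of another colour.
- jar_yellow_center (a point): centre (half-way up) of the yellow jar: an upright straight-sided cylinder 50 mm in diameter and 64 mm tall, white with a yellow screw cap (flat top, seen from above) and a yellow band, 0.11 to 0.23 kg, loose. Its z axis points up when it stands; its foot is 32 mm below this point; best gripped around its upper half. At the start it stands in a dish of another colour.
- dish_red: red round spill dish fixed to the bench, open at the top: outside 88 mm wide at the rim and 8 mm high, the flat floor 3 mm above the bench and 74 mm wide; origin at the centre of its underside, on the bench, z up, so a jar standing in its middle has its centre 35 mm above the origin. It is the place of the red jar; at the start another jar stands in it.
- dish_blue: blue round spill dish fixed to the bench, open at the top: outside 88 mm wide at the rim and 8 mm high, the flat floor 3 mm above the bench and 74 mm wide; origin at the centre of its underside, on the bench, z up, so a jar standing in its middle has its centre 35 mm above the origin. It is the place of the blue jar; at the start another jar stands in it.
- dish_yellow: yellow round spill dish fixed to the bench, open at the top: outside 88 mm wide at the rim and 8 mm high, the flat floor 3 mm above the bench and 74 mm wide; origin at the centre of its underside, on the bench, z up, so a jar standing in its middle has its centre 35 mm above the origin. It is the place of the yellow jar; at the start another jar stands in it.
- dish_grey: grey round spill dish fixed to the bench, open at the top: outside 88 mm wide at the rim and 8 mm high, the flat floor 3 mm above the bench and 74 mm wide; origin at the centre of its underside, on the bench, z up, so a jar standing in its middle has its centre 35 mm above the origin. It is empty at the start and is the free stop-over place.
- tube_rack: bystander: blue test-tube rack with glass tubes, 70 x 200 mm (x, y), 130 mm high over the tubes, loose; origin at the centre of its underside. Not part of the job.
- petri_dish: bystander: closed petri dish with a pale whitish-green lid, 94 mm wide, 20 mm high, loose; origin at the centre of its underside. Not part of the job.
- beaker: bystander: empty glass beaker, 70 mm wide, 85 mm high, loose; origin at the centre of its underside. Not part of the job.
Things that resemble listed ones, but are neither listed nor needed, are in the scene too. What is shaped like the part that bears jar_red_center but green is not meant. What is shaped like the part that bears jar_yellow_center but turquoise is not meant.

How it is judged:
By the outcome, as a careful person would: the job done as asked, in the order asked, and still so for the second after the job is handed in, with the robot touching nothing.
It also fails if it takes over 104 s, if anything falls off the work surface, if the arm or the gripper's body presses on something with over 40 N, if the wrist force passes 120 N, or if a joint passes its speed limit or range.

### The arm

A 7-joint arm with a two-finger parallel gripper is mounted at the origin on the work surface. World frame = base frame: x ahead of the robot, y to its left, z up, the work surface at z = 0. Lengths are in m, angles in rad, forces in N, time in s.
With the tool pointing down it reaches from about 0.35 to 0.9 m from the base axis. Payload 8.1 kg.
Tool frame: the origin (TCP) lies midway between the tips of the shut fingers; the grasp point (between the pads) lies 19 mm behind it; z points along the fingers, y is the direction in which the jaws open and shut (so a half turn about z gives the same grasp; the last joint's range is limited). The gripper opens to 92 mm and grips with 3 to 60 N. Pads are 19 mm wide; open, the fingers measure 130 mm over their backs; the gripper's body (75 mm by 190 mm) begins 47 mm behind the grasp point.
Start: joints at [1.175, 0.434, 0.025, 1.573, -0.012, 1.134, -0.075], TCP at [0.18, -0.598, 0.227] pointing down, gripper open.
Joint ranges: [-2.62, 2.62], [-0.44, 2.09], [-1.27, 1.32], [0.08, 2.57], [-1.32, 4.46], [0.12, 2], [-2.74, 2.74]. Speed limits (rad/s): [2.22, 2.22, 3.01, 3.01, 3.14, 3.14, 3.14].

### API

Orientations are given as a rotation vector (axis times angle).
In Python, from cell import arm gives the robot as it stands. The module is installed in compiled form; this text tells all that it offers.
- The arm moves only by the tool jog_arm, never from a script. Its argument "increments" is a list of rows, each an object with "slide": the shift along the tool's x, y, z in mm, a list of three; "roll": the turn about the tool's z in rad; "gripper": the opening, from 0 (shut) to 1 (fully open). In form: [{"slide": [x, y, z], "roll": roll, "gripper": gripper}, ...]. A call has exactly 10 rows; each row is the pose to reach, as a shift and turn from the pose commanded when the call began, along the tool's axes at that moment; what a row does not reach only later rows make up. A row lasts 1/12 s, in which the tool goes at most 41.7 mm and 7.16 degrees, less where a joint would pass 70% of its speed; a pose out of reach is approached as far as the arm can. A call with a gripper value outside its range is refused whole. The fingers move at their own pace and stop on an object; "newtons" is the grip in N (left out, the last holds). Time passes only in rows, so rows that repeat a pose let the fingers close, or fill a call up. It gives the time, the measured TCP pose, the force and the opening at its end, in the units of the state.
- arm.observe(): the state, without advancing time (a new reading comes with each control period).
- arm.get_image(name): name is "scene" or "top"; returns a dict with "frame" (384x512x3 uint8, blue, green, red), "depth" (384x512 float32, m along the optical axis (not along the pixel's ray), 0 where there is no reading), "intrinsics" (3x3 intrinsics, pixels), "R" (3x3) and "t" (3): a world point X has camera coordinates R X + t. Camera axes: x right, y down, z forward; pixel columns grow to the right and rows downward; lengths in m; the calibration is good to about 2 mm. A picture is of the moment at which its call begins.
- arm.sign_off(): hands the job in, once; it reports no verdict.
The state is a dict: "clock": time; "joints": joint angles; "dq": joint speeds; "joint_efforts": joint torques, N m; "position": TCP position; "ee_rot": TCP orientation; "force": force on the tool from outside, world axes, zero at the start; "ft_torque": the same for the moment, N m; "width": opening from 0.0 (shut) to 1.0 (fully open).
Only numpy, scipy, OpenCV 4.12 (cv2) and the standard library are available. Lean on these libraries where they do the work, as an engineer would, in place of code of your own. Each camera call takes 0.05 s, during which the arm holds its last target.

## Working session

There is one attempt and no reset: what is moved stays moved. The work goes in short steps, Python scripts to look and compute and a tool call to move; the robot and the scene stay as the last step left them, time stands still between calls to the robot, and variables do not carry over. Pictures are saved under pics/ and viewed, and the job is handed in when it is done.

Besides the shell and the picture viewer there is one more tool, called after "Emit:" by a JSON object that holds its "api" and its "payload". jog_arm: Moves the arm, as the interface text tells. Its arguments: {"type":"object","properties":{"increments":{"type":"array"},"newtons":{"type":"number"}},"required":["increments"]}

```bash
mkdir -p pics; python3 - <<'E'
from cell import arm
import cv2,numpy as np
s=arm.observe()
print({k:np.round(v,3) for k,v in s.items()})
for n in("top","scene"):
    d=arm.get_image(n); cv2.imwrite(f"pics/{n}0.png",d["frame"]); np.savez(f"{n}0.npz",**d)
    print(n,d["intrinsics"],d["R"],d["t"])
E
```

```text
{'clock': np.float64(0.0), 'joints': array([ 1.175,  0.435,  0.025,  1.574, -0.012,  1.134, -0.075]), 'dq': array([ 0.001,  0.   , -0.   ,  0.   ,  0.   , -0.   , -0.   ]), 'joint_efforts': array([ 1.0000e-03, -6.6785e+01,  9.8500e-01, -3.1446e+01, -6.1000e-02,
        4.3000e-02,  0.0000e+00]), 'position': array([ 0.18 , -0.598,  0.226]), 'ee_rot': array([-3.106e+00, -4.580e-01,  1.000e-03]), 'force': array([ 0.221, -0.738, -0.009]), 'ft_torque': array([ 0.021,  0.033, -0.034]), 'width': np.float64(1.0)}
top [[354.90918367   0.         247.89491642]
 [  0.         354.90918367 191.22790026]
 [  0.           0.           1.        ]] [[ 0.03023085 -0.99954184 -0.00148732]
 [-0.97542142 -0.02917634 -0.21840741]
 [ 0.21826395  0.0080534  -0.97585654]] [0.06164257 0.58892788 1.06398898]
scene [[424.59196352   0.         253.59577751]
 [  0.         424.59196352 188.12955278]
 [  0.           0.           1.        ]] [[-0.74524273  0.6664294   0.02202581]
 [ 0.38533333  0.45739174 -0.80144309]
 [-0.54417966 -0.58878235 -0.59766533]] [ 0.39651606 -0.22079198  1.78725438]
```

View pics/top0.png

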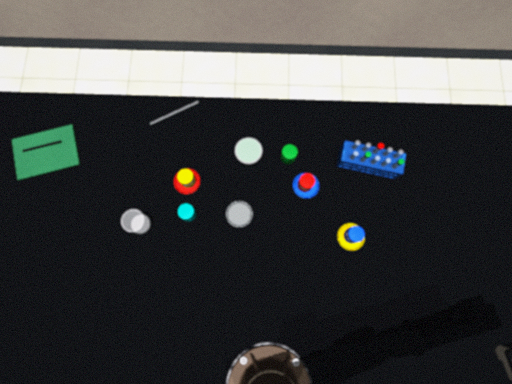

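View pics/scene0.png

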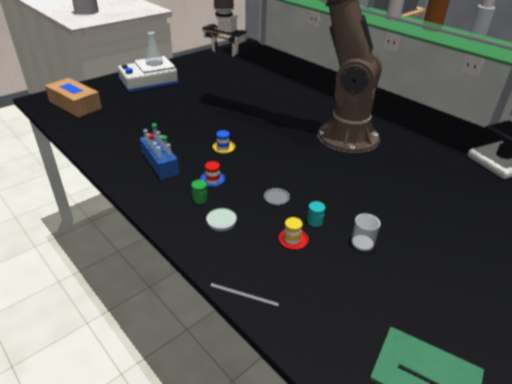

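The top view shows three candidate jars in dishes:
- The yellow cap at (185,177) is in the red dish.
- The red cap at (307,181) is in the blue dish.
- The blue cap at (356,234) is in the yellow dish.

The empty grey dish is at (239,214). The turquoise (186,212) and green (290,152) jars stand on the bare bench, so they are the lookalikes to avoid. Next I'll confirm this in a crop and measure.

```bash
cat > h.py <<'E'
import cv2,numpy as np
def ray(d,uv,z):
    K,R,t=d["intrinsics"],d["R"],d["t"]
    uv=np.atleast_2d(uv).astype(float)
    r=np.c_[uv,np.ones(len(uv))]@np.linalg.inv(K).T@R
    c=-R.T@t
    return (c+r*((z-c[2])/r[:,2:3]))[:,:2]
RNG=dict(red=((0,6),(174,180)),yellow=((24,34),),blue=((100,125),),green=((50,75),),cyan=((82,97),))
def mask(f,c):
    h=cv2.cvtColor(f,cv2.COLOR_BGR2HSV); m=0
    for a,b in RNG[c]: m=m|cv2.inRange(h,(a,110,90),(b,255,255))
    return m
def heights(d):
    K,R,t=d["intrinsics"],d["R"],d["t"];Z=d["depth"]
    v,u=np.mgrid[:384,:512]
    P=np.stack([(u-K[0,2])/K[0,0]*Z,(v-K[1,2])/K[1,1]*Z,Z],-1)
    W=(P-t)@R; W[Z==0]=np.nan
    return W
def blobs(d,c):
    m=mask(d["frame"],c); n,l,s,cen=cv2.connectedComponentsWithStats(m)
    W=heights(d)
    for i in range(1,n):
        if s[i,4]>25:
            w=W[l==i]; print(c,'px',cen[i].round(1),'bbox',s[i],'zmed %.3f z90 %.3f'%(np.nanmedian(w[:,2]),np.nanpercentile(w[:,2],90)))
            # extent midpoint of contour via ellipse/circle
            cs,_=cv2.findContours((l==i).astype(np.uint8),0,1)
            (cc,r)=cv2.minEnclosingCircle(cs[0]); print('   circ',np.round(cc,1),round(r,1),'xy@.067',ray(d,cen[i],.067).round(4),'circ xy@.008',ray(d,cc,.008).round(4))
E
python3 - <<'E'
from h import *
for n in("top","scene"):
    d=dict(np.load(n+"0.npz")); print(n)
    for c in RNG: blobs(d,c)
    if n=="top":
        f=d["frame"]; cv2.imwrite("pics/crop0.png",cv2.resize(f[130:270,110:420],None,fx=2.5,fy=2.5,interpolation=cv2.INTER_CUBIC))
        g=cv2.cvtColor(f,cv2.COLOR_BGR2HSV); m=cv2.inRange(g,(0,0,80),(180,70,255))
        n_,l,s,cen=cv2.connectedComponentsWithStats(m)
        for i in range(1,n_):
            if 100<s[i,4]<2000: print('grey',cen[i].round(1),s[i],ray(d,cen[i],.008).round(4))
E
```

```text
top
red px [380.4 145.1] bbox [377 142   8   7  44] zmed 0.124 z90 0.128
   circ [380.5 145.5] 3.8 xy@.067 [[ 0.7538 -0.3489]] circ xy@.008 [[ 0.7745 -0.3718]]
red px [187.4 184.4] bbox [173 168  28  27 295] zmed 0.002 z90 0.007
   circ [186.5 180.9] 13.9 xy@.067 [[0.6028 0.273 ]] circ xy@.008 [[0.6289 0.2877]]
red px [306.1 181.1] bbox [299 172  15  19 195] zmed 0.065 z90 0.068
   circ [306.6 181.1] 9.2 xy@.067 [[ 0.6249 -0.1057]] circ xy@.008 [[ 0.6403 -0.1168]]
yellow px [185.1 176.3] bbox [177 168  17  18 217] zmed 0.065 z90 0.068
   circ [185.7 176.7] 9.6 xy@.067 [[0.6296 0.2822]] circ xy@.008 [[0.6435 0.2913]]
yellow px [347.4 238.3] bbox [337 222  28  29 350] zmed 0.002 z90 0.008
   circ [350.5 236.5] 14.6 xy@.067 [[ 0.4468 -0.2319]] circ xy@.008 [[ 0.4588 -0.2583]]
blue px [371.2 160. ] bbox [ 339  140   68   39 1459] zmed 0.066 z90 0.087
   circ [372.4 159.7] 34.0 xy@.067 [[ 0.7019 -0.3165]] circ xy@.008 [[ 0.7225 -0.3417]]
blue px [305.  188.2] bbox [292 172  28  27 329] zmed 0.003 z90 0.008
   circ [305.6 184.8] 14.0 xy@.067 [[ 0.6017 -0.102 ]] circ xy@.008 [[ 0.6275 -0.11
[... 3430 characters left out ...]
.5] 13.9 xy@.067 [[-1.5992 -0.3609]] circ xy@.008 [[-1.8208 -0.4519]]
green px [498.2  40.4] bbox [485  37  27   8  57] zmed 0.365 z90 0.366
   circ [498.   40.5] 13.5 xy@.067 [[-1.5985 -0.0809]] circ xy@.008 [[-1.8075 -0.1507]]
green px [198.2 184.6] bbox [191 179  15  11 122] zmed 0.063 z90 0.065
   circ [198.2 184.5] 7.2 xy@.067 [[ 0.7349 -0.0442]] circ xy@.008 [[ 0.6899 -0.112 ]]
green px [420.3 362.9] bbox [ 371  328  112   56 3683] zmed 0.013 z90 0.015
   circ [426.4 370.3] 55.8 xy@.067 [[0.7514 0.7658]] circ xy@.008 [[0.7135 0.7753]]
cyan px [317.1 210.4] bbox [309 201  17  24 254] zmed 0.060 z90 0.064
   circ [315.6 212.3] 11.8 xy@.067 [[0.5389 0.2928]] circ xy@.008 [[0.4908 0.2531]]
```

View pics/crop0.png

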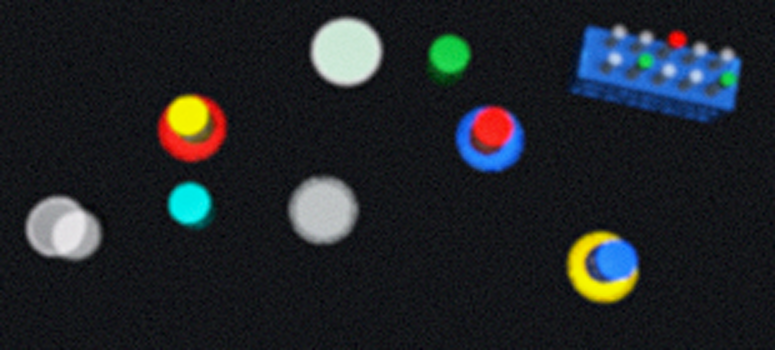

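The crop confirms the three capped jars in their dishes; the green and turquoise ones are plain. Next I'll refine the positions with circle fits.

```bash
cat >> h.py <<'E'
from scipy.optimize import least_squares
def fit(d,m,z,r,c0,band=None):
    """circle of known radius through outline points cast on plane z"""
    cs,_=cv2.findContours(m.astype(np.uint8),cv2.RETR_EXTERNAL,cv2.CHAIN_APPROX_NONE)
    p=ray(d,max(cs,key=cv2.contourArea)[:,0],z)
    f=lambda q:np.hypot(*(p-q[:2]).T)-q[2]
    s=least_squares(f,[*c0,r],loss='soft_l1',f_scale=.002,bounds=([-2,-2,r-.004],[2,2,r+.003]))
    return s.x.round(4)
def jar_dish(d,cap,dish,cj,cd):
    W=heights(d);f=d["frame"];out=[]
    near=lambda c,R:np.hypot(W[...,0]-c[0],W[...,1]-c[1])<R
    if cap is not None:
        m=(W[...,2]>.055)&near(cj,.05); pts=W[m]
        mc=(mask(f,cap)>0)&near(cj,.05)&(W[...,2]>.055)
        out.append(('jar',fit(d,mc,.067,.025,cj),'depthmean',np.nanmean(W[mc],0).round(4)))
    if dish:
        m2=(mask(f,dish)>0)&near(cd,.06)&(W[...,2]<.02)
        v,u=np.nonzero(m2); hull=cv2.convexHull(np.c_[u,v].astype(np.int32)); mm=np.zeros(f.shape[:2],np.uint8); cv2.fillConvexPoly(mm,hull,1)
        # outline points that are dish pixels only
        cs,_=cv2.findContours(mm,0,1); p=cs[0][:,0]; ok=cv2.dilate(m2.astype(np.uint8),np.ones((3,3)))[p[:,1],p[:,0]]>0
        P=ray(d,p[ok],.007); s=least_squares(lambda q:np.hypot(*(P-q).T)-.0435,cd,loss='soft_l1',f_scale=.002)
        out.append(('dish',s.x.round(4)))
    return out
E
python3 - <<'E'
from h import *
for n in("top","scene"):
    d=dict(np.load(n+"0.npz")); print(n)
    for cap,dish,cj,cd in(("yellow","red",(.63,.282),(.629,.288)),("red","blue",(.626,-.106),(.628,-.113)),("blue","yellow",(.462,-.257),(.459,-.258))):
        print(cap,dish,jar_dish(d,cap,dish,cj,cd))
    f=d["frame"];W=heights(d)
    m=(cv2.inRange(cv2.cvtColor(f,cv2.COLOR_BGR2HSV),(0,0,70),(180,80,255))>0)&(np.hypot(W[...,0]-.523,W[...,1]-.1076)<.06)&(W[...,2]>-.01)
    print('grey',fit(d,m,.007,.0435,(.523,.108)))
    q=(W[...,2]>.045)&(W[...,0]>.55)&(W[...,1]<-.15)&(W[...,1]>-.6)&(W[...,0]<.9)&(W[...,2]<.14)
    print('rack xy min/max',np.percentile(W[q],[1,99],axis=0).round(3), W[q][np.argmax(W[q][:,1])].round(3))
E
```

```text
top
yellow red [('jar', array([0.6292, 0.2832, 0.0235]), 'depthmean', array([0.6295, 0.2835, 0.0655])), ('dish', array([0.6286, 0.287 ]))]
red blue [('jar', array([ 0.6253, -0.1057,  0.0228]), 'depthmean', array([ 0.6258, -0.1062,  0.0654])), ('dish', array([ 0.6262, -0.113 ]))]
blue yellow [('jar', array([ 0.4612, -0.2565,  0.0235]), 'depthmean', array([ 0.4613, -0.2568,  0.0655])), ('dish', array([ 0.4591, -0.2576]))]
grey [0.5232 0.1079 0.0443]
rack xy min/max [[ 0.663 -0.419  0.053]
 [ 0.759 -0.221  0.128]] [ 0.697 -0.217  0.061]
scene
yellow red [('jar', array([0.6353, 0.2866, 0.0226]), 'depthmean', array([0.6348, 0.2863, 0.0661])), ('dish', array([0.6336, 0.2902]))]
red blue [('jar', array([ 0.6374, -0.0999,  0.0269]), 'depthmean', array([ 0.6349, -0.103 ,  0.0641])), ('dish', array([ 0.6304, -0.1094]))]
blue yellow [('jar', array([ 0.4736, -0.249 ,  0.0271]), 'depthmean', array([ 0.4704, -0.2531,  0.0636])), ('dish', array([ 0.4614, -0.2557]))]
grey [0.5258 0.1081 0.0444]
rack xy min/max [[ 0.683 -0.419  0.046]
 [ 0.766 -0.219  0.127]] [ 0.708 -0.215  0.053]
```

Emit:
{"api": "jog_arm", "payload": {"increments": [{"slide":[15,-15,0],"roll":-0.06,"gripper":1},{"slide":[40,-40,0],"roll":-0.15,"gripper":1},{"slide":[65,-66,0],"roll":-0.26,"gripper":1},{"slide":[90,-92,0],"roll":-0.37,"gripper":1},{"slide":[115,-118,0],"roll":-0.48,"gripper":1},{"slide":[140,-144,0],"roll":-0.59,"gripper":1},{"slide":[165,-170,0],"roll":-0.7,"gripper":1},{"slide":[190,-196,0],"roll":-0.81,"gripper":1},{"slide":[210,-218,0],"roll":-0.92,"gripper":1},{"slide":[225,-235,0],"roll":-1.0,"gripper":1}]}}

```text
clock: 0.93
position: [0.3289, -0.3057, 0.2267]
ee_rot: [-2.5, -1.902, -0.0]
force: [0.1, 0.4, 0.0]
width: 1.0
```

```bash
cat > go.py <<'E'
import sys,numpy as np
from cell import arm
from scipy.spatial.transform import Rotation as Ro
s=arm.observe(); R=Ro.from_rotvec(s["ee_rot"]).as_matrix(); p=np.array(s["position"])
print('t %.2f'%s["clock"],'p',p.round(4),'q',np.round(s["joints"],2),'F',np.round(s["force"],1),'w %.3f'%s["width"],'tilt',R[:,2].round(3))
yaw=np.arctan2(R[1,1],R[0,1]); print('tool y angle',yaw.round(3))
if len(sys.argv)>3:
    t=np.array([float(a) for a in sys.argv[1:4]]); print('slide mm',(R.T@(t-p)*1000).round(1),'roll to 45deg',round(yaw-np.pi/4,3))
E
python3 go.py .631 .2845 .16
```

```text
t 0.93 p [ 0.3289 -0.3057  0.2267] q [ 0.91  0.17 -0.32  1.96  0.06  1.02  0.29] F [0.1 0.4 0. ] w 1.000 tilt [-0.  0. -1.]
tool y angle -0.27
slide mm [649.3 133.9  66.9] roll to 45deg -1.055
```

Emit:
{"api": "jog_arm", "payload": {"increments": [{"slide":[25,4,0],"roll":-0.1,"gripper":1},{"slide":[56,10,0],"roll":-0.21,"gripper":1},{"slide":[90,17,0],"roll":-0.32,"gripper":1},{"slide":[125,24,0],"roll":-0.43,"gripper":1},{"slide":[160,31,0],"roll":-0.54,"gripper":1},{"slide":[195,38,0],"roll":-0.65,"gripper":1},{"slide":[230,45,0],"roll":-0.76,"gripper":1},{"slide":[265,52,0],"roll":-0.87,"gripper":1},{"slide":[300,60,0],"roll":-0.97,"gripper":1},{"slide":[325,65,0],"roll":-1.05,"gripper":1}]}}

```text
clock: 1.77
position: [0.4806, -0.0107, 0.2268]
ee_rot: [1.211, 2.898, 0.002]
force: [0.5, -0.5, 0.1]
width: 1.0
```

```bash
python3 go.py .631 .2845 .14
```

```text
t 1.77 p [ 0.4806 -0.0107  0.2268] q [ 0.47  0.28 -0.68  1.87  0.2   1.06  0.49] F [ 0.5 -0.5  0.1] w 1.000 tilt [ 0.001  0.001 -1.   ]
tool y angle 0.779
slide mm [104.4 314.3  87.2] roll to 45deg -0.006
```

Emit:
{"api": "jog_arm", "payload": {"increments": [{"slide":[9,26,0],"roll":0,"gripper":1},{"slide":[20,60,0],"roll":0,"gripper":1},{"slide":[32,96,10],"roll":0,"gripper":1},{"slide":[44,132,20],"roll":0,"gripper":1},{"slide":[56,168,30],"roll":0,"gripper":1},{"slide":[68,204,45],"roll":0,"gripper":1},{"slide":[80,240,60],"roll":0,"gripper":1},{"slide":[92,276,75],"roll":0,"gripper":1},{"slide":[101,303,85],"roll":0,"gripper":1},{"slide":[104,314,87],"roll":0,"gripper":1}]}}

```text
clock: 2.6
position: [0.6311, 0.284, 0.1366]
ee_rot: [-1.215, -2.893, 0.001]
force: [-1.5, 0.2, -0.2]
width: 1.001
```

```bash
python3 go.py .631 .2845 .03; python3 - <<'E'
from h import *
from cell import arm
d=arm.get_image("scene"); cv2.imwrite("pics/s1.png",cv2.resize(d["frame"][100:300,150:420],None,fx=2.5,fy=2.5))
d=arm.get_image("top"); cv2.imwrite("pics/t1.png",cv2.resize(d["frame"][110:290,90:410],None,fx=2.4,fy=2.4))
E
```

```text
t 2.60 p [0.6311 0.284  0.1366] q [-0.14  0.7  -0.61  1.45  0.42  1.12 -0.04] F [-1.5  0.2 -0.2] w 1.001 tilt [-0.004  0.001 -1.   ]
tool y angle 0.776
slide mm [1.000e-01 5.000e-01 1.066e+02] roll to 45deg -0.01
```

View pics/s1.png

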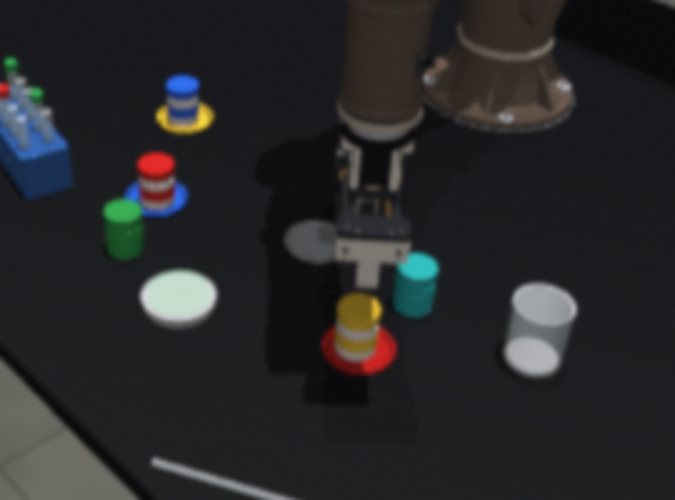

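```bash
python3 - <<'E'
from h import *
d=dict(np.load("scene0.npz"))
def pr(X):
    c=d["R"]@np.array(X)+d["t"]; q=d["intrinsics"]@c; return ((q[:2]/q[2])-[150,100])*2.5
for s in(-1,0,1):
    print(s,pr([.6311+s*.0465*.707,.284+s*.0465*.707,.1366]).round(0))
print(pr([.631,.2845,.067]))
E
```

```text
-1 [363. 233.]
0 [364. 258.]
1 [365. 285.]
[359.73724641 305.13806733]
```

View pics/t1.png

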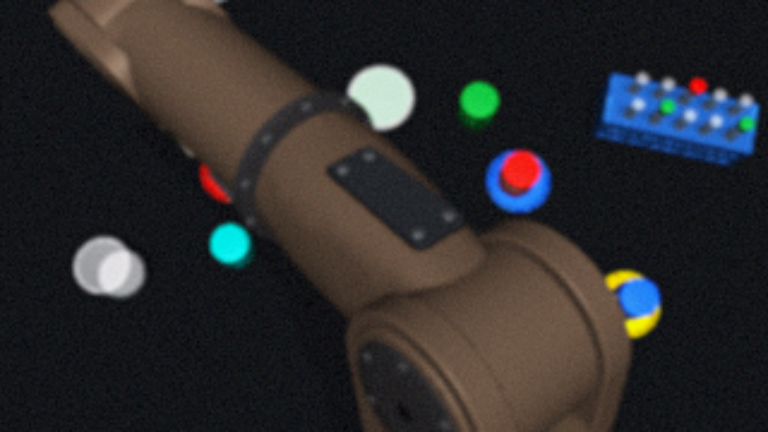

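```bash
python3 - <<'E'
from h import *
from cell import arm
d=arm.get_image("scene"); f=d["frame"]
cv2.imwrite("pics/s2.png",cv2.resize(f[170:260,255:345],None,fx=6,fy=6,interpolation=cv2.INTER_CUBIC))
W=heights(d)
for r in(208,210,212): print(r,f[r,285:310].mean(1).round(0), )
m=(W[...,2]>.14)&(W[...,2]<.165)&(abs(W[...,0]-.64)<.1)&(abs(W[...,1]-.29)<.1)
v,u=np.nonzero(m); w=W[m]
ax=(w-[.6311,.284,0])[:,:2]@np.array([[-.707,.707],[.707,.707]]).T
print('toolx/y of finger pts', np.percentile(ax,[2,50,98],axis=0).round(4), u.min(),u.max(),v.min(),v.max())
E
```

```text
208 [ 18.  25.  26.  26.  26.  27.  39.  73. 106. 115. 117. 117. 117. 116.
 118. 112.  72.  35.  27.  26.  26.  26.  29.  38.  67.]
210 [ 15.  23.  24.  26.  26.  28.  46.  83. 109. 116. 117. 116. 117. 117.
 116. 104.  65.  32.  26.  26.  26.  26.  29.  40.  50.]
212 [ 14.  23.  26.  26.  27.  28.  53.  93. 111. 114. 115. 116. 115. 115.
 109.  85.  50.  30.  26.  26.  26.  27.  33.  46.  54.]
toolx/y of finger pts [[-0.0133 -0.05  ]
 [-0.004   0.0619]
 [ 0.0066  0.0653]] 292 300 185 214
```

View pics/s2.png

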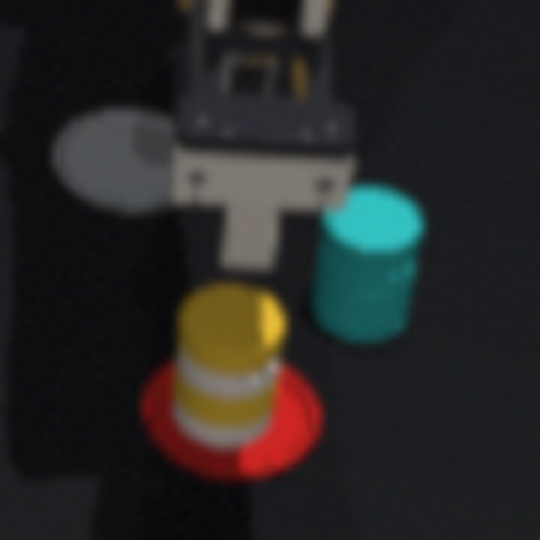

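The finger's projection matches the measured TCP (column 296) and the cap lies at column 294, as predicted. I'm descending.

Emit:
{"api": "jog_arm", "payload": {"increments": [{"slide":[0,0,8],"roll":0,"gripper":1},{"slide":[0,0,22],"roll":0,"gripper":1},{"slide":[0,0,38],"roll":0,"gripper":1},{"slide":[0,0,54],"roll":0,"gripper":1},{"slide":[0,0,68],"roll":0,"gripper":1},{"slide":[0,0,80],"roll":0,"gripper":1},{"slide":[0,0,90],"roll":0,"gripper":1},{"slide":[0,0,98],"roll":0,"gripper":1},{"slide":[0,0,104],"roll":0,"gripper":1},{"slide":[0,0,108],"roll":0,"gripper":1}]}}

```text
clock: 3.58
position: [0.6321, 0.2797, 0.0311]
ee_rot: [-1.222, -2.894, 0.0]
force: [0.0, 0.4, -0.0]
width: 1.0
```

```bash
python3 go.py .631 .2845 .031
```

```text
t 3.58 p [0.6321 0.2797 0.0311] q [-0.16  0.8  -0.56  1.54  0.49  0.94 -0.1 ] F [ 0.   0.4 -0. ] w 1.000 tilt [-0. -0. -1.]
tool y angle 0.772
slide mm [4.2 2.6 0.1] roll to 45deg -0.013
```

Emit:
{"api": "jog_arm", "payload": {"increments": [{"slide":[2,1,0],"roll":0,"gripper":1},{"slide":[4,3,0],"roll":0,"gripper":1},{"slide":[4,3,0],"roll":0,"gripper":0.7},{"slide":[4,3,0],"roll":0,"gripper":0.6},{"slide":[4,3,0],"roll":0,"gripper":0.5},{"slide":[4,3,0],"roll":0,"gripper":0.4},{"slide":[4,3,0],"roll":0,"gripper":0.4},{"slide":[4,3,0],"roll":0,"gripper":0.4},{"slide":[4,3,0],"roll":0,"gripper":0.4},{"slide":[4,3,0],"roll":0,"gripper":0.4}], "newtons": 25}}

```text
clock: 4.42
position: [0.6316, 0.2847, 0.0318]
ee_rot: [1.222, 2.894, 0.0]
force: [0.6, 0.3, -0.1]
width: 0.542
```

```bash
python3 go.py .631 .2845 .031
```

```text
t 4.42 p [0.6316 0.2847 0.0318] q [-0.17  0.8  -0.56  1.54  0.49  0.94 -0.11] F [ 0.6  0.3 -0.1] w 0.542 tilt [ 0.  0. -1.]
tool y angle 0.772
slide mm [ 0.3 -0.6  0.8] roll to 45deg -0.014
```

Emit:
{"api": "jog_arm", "payload": {"increments": [{"slide":[0,0,-4],"roll":0,"gripper":0.4},{"slide":[0,0,-14],"roll":0,"gripper":0.4},{"slide":[0,0,-28],"roll":0,"gripper":0.4},{"slide":[0,0,-44],"roll":0,"gripper":0.4},{"slide":[0,0,-60],"roll":0,"gripper":0.4},{"slide":[0,0,-76],"roll":0,"gripper":0.4},{"slide":[0,0,-88],"roll":0,"gripper":0.4},{"slide":[0,0,-96],"roll":0,"gripper":0.4},{"slide":[0,0,-100],"roll":0,"gripper":0.4},{"slide":[0,0,-100],"roll":0,"gripper":0.4}]}}

```text
clock: 5.25
position: [0.6319, 0.2849, 0.1328]
ee_rot: [1.222, 2.893, 0.002]
force: [0.4, 0.3, -1.8]
width: 0.538
```

```bash
python3 go.py .5245 .108 .132
```

```text
t 5.25 p [0.6319 0.2849 0.1328] q [-0.14  0.7  -0.6   1.46  0.42  1.11 -0.05] F [ 0.4  0.3 -1.8] w 0.538 tilt [ 0.001  0.001 -1.   ]
tool y angle 0.772
slide mm [ -51.9 -200.3    0.6] roll to 45deg -0.014
```

Emit:
{"api": "jog_arm", "payload": {"increments": [{"slide":[-2,-6,0],"roll":0,"gripper":0.4},{"slide":[-6,-22,0],"roll":0,"gripper":0.4},{"slide":[-13,-49,0],"roll":0,"gripper":0.4},{"slide":[-21,-80,0],"roll":0,"gripper":0.4},{"slide":[-29,-112,0],"roll":0,"gripper":0.4},{"slide":[-37,-144,0],"roll":0,"gripper":0.4},{"slide":[-44,-170,0],"roll":0,"gripper":0.4},{"slide":[-49,-189,0],"roll":0,"gripper":0.4},{"slide":[-52,-200,0],"roll":0,"gripper":0.4},{"slide":[-52,-200,0],"roll":0,"gripper":0.4}]}}

```text
clock: 6.08
position: [0.5229, 0.1047, 0.1309]
ee_rot: [-1.225, -2.892, 0.005]
force: [0.3, -0.4, -1.7]
width: 0.538
```

```bash
python3 go.py .5245 .108 .032;  python3 - <<'E'
from h import *
from cell import arm
d=arm.get_image("scene"); f=d["frame"]
cv2.imwrite("pics/s3.png",cv2.resize(f[110:240,220:350],None,fx=4.5,fy=4.5,interpolation=cv2.INTER_CUBIC))
m=mask(f,"yellow"); n,l,s,c=cv2.connectedComponentsWithStats(m); print(s[1:],c[1:])
E
```

```text
t 6.08 p [0.5229 0.1047 0.1309] q [ 0.19  0.48 -0.66  1.87  0.37  0.92  0.12] F [ 0.3 -0.4 -1.7] w 0.538 tilt [-0.002 -0.002 -1.   ]
tool y angle 0.769
slide mm [ 1.3  3.7 98.9] roll to 45deg -0.016
[[229 141   5  11  30]
 [212 142   4   8  20]
 [233 143   3   5   7]
 [221 152   1   2   2]
 [225 152   3   2   4]] [[230.73333333 147.23333333]
 [213.75       145.8       ]
 [234.14285714 145.42857143]
 [221.         152.5       ]
 [225.75       152.25      ]]
```

View pics/s3.png

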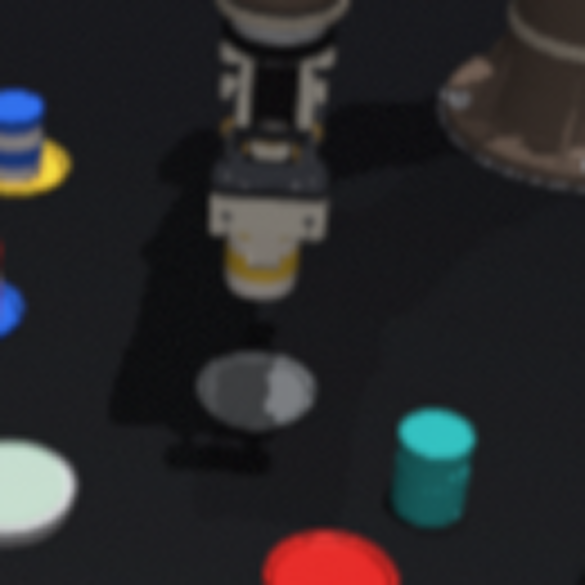

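The picture shows the jar hanging upright at (261,265), about 4 mm to the tool's −x side, so I'll compensate by 3 mm while lowering.

Emit:
{"api": "jog_arm", "payload": {"increments": [{"slide":[1,1,5],"roll":0,"gripper":0.4},{"slide":[2,2,15],"roll":0,"gripper":0.4},{"slide":[4,4,30],"roll":0,"gripper":0.4},{"slide":[4,4,46],"roll":0,"gripper":0.4},{"slide":[4,4,60],"roll":0,"gripper":0.4},{"slide":[4,4,72],"roll":0,"gripper":0.4},{"slide":[4,4,82],"roll":0,"gripper":0.4},{"slide":[4,4,88],"roll":0,"gripper":0.4},{"slide":[4,4,92],"roll":0,"gripper":0.4},{"slide":[4,4,92],"roll":0,"gripper":0.4}]}}

```text
clock: 6.97
position: [0.5243, 0.1137, 0.039]
ee_rot: [-1.221, -2.894, 0.001]
force: [-0.8, 0.8, -2.3]
width: 0.542
```

```bash
python3 go.py .5225 .110 .032
```

```text
t 6.97 p [0.5243 0.1137 0.039 ] q [ 0.11  0.6  -0.58  1.94  0.48  0.74  0.01] F [-0.8  0.8 -2.3] w 0.542 tilt [-0.001 -0.    -1.   ]
tool y angle 0.772
slide mm [-1.4 -3.9  7. ] roll to 45deg -0.013
```

Emit:
{"api": "jog_arm", "payload": {"increments": [{"slide":[-1,-2,0],"roll":0,"gripper":0.4},{"slide":[-1,-4,1],"roll":0,"gripper":0.4},{"slide":[-1,-4,3],"roll":0,"gripper":0.4},{"slide":[-1,-4,5],"roll":0,"gripper":0.4},{"slide":[-1,-4,6],"roll":0,"gripper":0.4},{"slide":[-1,-4,6.5],"roll":0,"gripper":0.4},{"slide":[-1,-4,7],"roll":0,"gripper":0.4},{"slide":[-1,-4,7],"roll":0,"gripper":0.4},{"slide":[-1,-4,7],"roll":0,"gripper":0.4},{"slide":[-1,-4,7],"roll":0,"gripper":0.4}]}}

```text
clock: 7.8
position: [0.5224, 0.1101, 0.0327]
ee_rot: [1.222, 2.894, 0.0]
force: [0.5, 0.0, -1.9]
width: 0.539
```

```bash
python3 go.py .5225 .110 .032
```

```text
t 7.80 p [0.5224 0.1101 0.0327] q [ 0.11  0.61 -0.58  1.95  0.49  0.72  0.01] F [ 0.5  0.  -1.9] w 0.539 tilt [ 0.  0. -1.]
tool y angle 0.772
slide mm [-0.1 -0.   0.7] roll to 45deg -0.013
```

Still hanging slightly (−1.9 N), so I'm lowering gently to contact.

Emit:
{"api": "jog_arm", "payload": {"increments": [{"slide":[0,0,0.5],"roll":0,"gripper":0.4},{"slide":[0,0,1],"roll":0,"gripper":0.4},{"slide":[0,0,1.5],"roll":0,"gripper":0.4},{"slide":[0,0,1.5],"roll":0,"gripper":0.4},{"slide":[0,0,1.5],"roll":0,"gripper":0.4},{"slide":[0,0,1.5],"roll":0,"gripper":0.4},{"slide":[0,0,1.5],"roll":0,"gripper":0.4},{"slide":[0,0,1.5],"roll":0,"gripper":0.4},{"slide":[0,0,1.5],"roll":0,"gripper":0.4},{"slide":[0,0,1.5],"roll":0,"gripper":0.4}]}}

```text
clock: 8.63
position: [0.5224, 0.1101, 0.0317]
ee_rot: [1.222, 2.894, -0.0]
force: [-2.2, -1.3, 5.8]
width: 0.542
```

Emit:
{"api": "jog_arm", "payload": {"increments": [{"slide":[0,0,-0.5],"roll":0,"gripper":0.6},{"slide":[0,0,-0.5],"roll":0,"gripper":0.7},{"slide":[0,0,-0.5],"roll":0,"gripper":0.85},{"slide":[0,0,-0.5],"roll":0,"gripper":1},{"slide":[0,0,-0.5],"roll":0,"gripper":1},{"slide":[0,0,-0.5],"roll":0,"gripper":1},{"slide":[0,0,-10],"roll":0,"gripper":1},{"slide":[0,0,-28],"roll":0,"gripper":1},{"slide":[0,0,-55],"roll":0,"gripper":1},{"slide":[0,0,-85],"roll":0,"gripper":1}]}}

```text
clock: 9.47
position: [0.5215, 0.11, 0.1169]
ee_rot: [-1.22, -2.893, 0.002]
force: [0.9, 0.6, 0.5]
width: 1.001
```

```bash
python3 go.py .628 -.105 .14
```

```text
t 9.47 p [0.5215 0.11   0.1169] q [ 0.17  0.5  -0.66  1.88  0.38  0.89  0.1 ] F [0.9 0.6 0.5] w 1.001 tilt [-0.002 -0.    -1.   ]
tool y angle 0.772
slide mm [-228.3  -73.8  -23.3] roll to 45deg -0.013
```

Emit:
{"api": "jog_arm", "payload": {"increments": [{"slide":[-8,-3,-8],"roll":0,"gripper":1},{"slide":[-28,-9,-18],"roll":0,"gripper":1},{"slide":[-58,-19,-23],"roll":0,"gripper":1},{"slide":[-92,-30,-23],"roll":0,"gripper":1},{"slide":[-126,-41,-23],"roll":0,"gripper":1},{"slide":[-160,-52,-23],"roll":0,"gripper":1},{"slide":[-190,-62,-23],"roll":0,"gripper":1},{"slide":[-212,-69,-23],"roll":0,"gripper":1},{"slide":[-225,-73,-23],"roll":0,"gripper":1},{"slide":[-228,-74,-23],"roll":0,"gripper":1}]}}

```text
clock: 10.3
position: [0.6289, -0.1081, 0.139]
ee_rot: [1.227, 2.892, -0.001]
force: [0.0, -0.7, 0.7]
width: 1.0
```

```bash
cat > look.py <<'E'
import sys
from h import *
from cell import arm
n,x,y,k=sys.argv[1],float(sys.argv[2]),float(sys.argv[3]),sys.argv[4]
d=arm.get_image(n); f=d["frame"]; np.savez(f"{k}.npz",**d)
c=d["R"]@np.array([x,y,.05])+d["t"]; q=(d["intrinsics"]@c); u,v=(q[:2]/q[2]).astype(int)
u0,v0=max(u-55,0),max(v-60,0); print('crop origin',u0,v0,'scale 5')
cv2.imwrite(f"pics/{k}.png",cv2.resize(f[v0:v0+110,u0:u0+110],None,fx=5,fy=5,interpolation=cv2.INTER_CUBIC))
E
python3 go.py .628 -.105 .031; python3 look.py scene .628 -.105 s4; python3 look.py top .5245 .108 t4
```

```text
t 10.30 p [ 0.6289 -0.1081  0.139 ] q [ 0.48  0.61 -0.61  1.6   0.39  1.05  0.53] F [ 0.  -0.7  0.7] w 1.000 tilt [ 0.    -0.001 -1.   ]
tool y angle 0.768
slide mm [  2.9   1.5 108. ] roll to 45deg -0.017
crop origin 158 108 scale 5
crop origin 183 151 scale 5
```

View pics/s4.png

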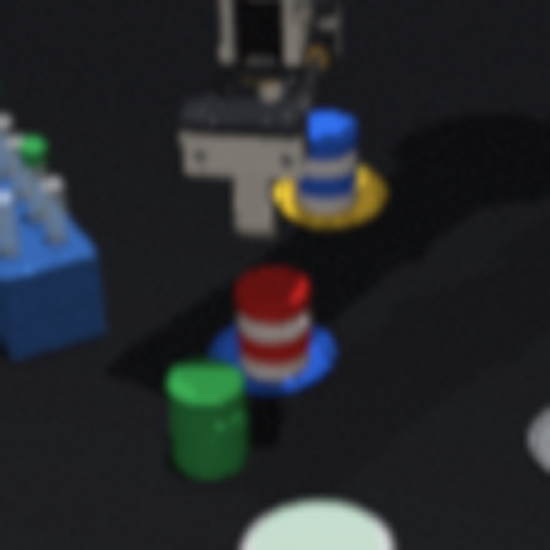

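View pics/t4.png

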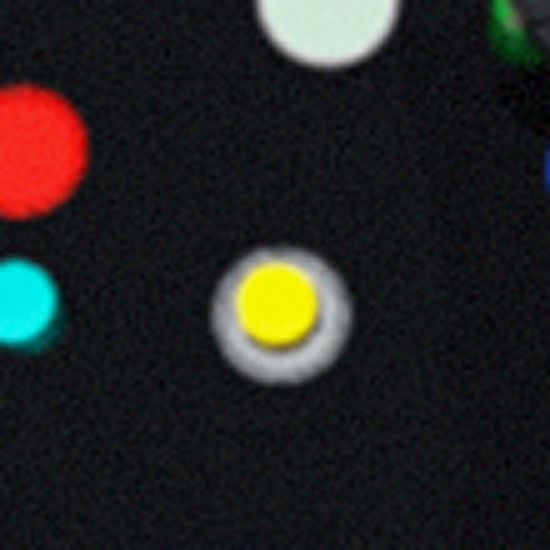

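```bash
python3 - <<'E'
from h import *
t=dict(np.load("t4.npz")); s=dict(np.load("s4.npz"))
print('yellow jar top',jar_dish(t,"yellow",None,(.523,.108),None))
for n,d in(("top",t),):
    W=heights(d)
    m=(mask(d["frame"],"red")>0)&(np.hypot(W[...,0]-.63,W[...,1]-.288)<.06); print(n,'red dish',fit(d,m,.007,.0435,(.63,.288)))
def pr(d,X):
    c=d["R"]@np.array(X)+d["t"]; q=d["intrinsics"]@c; return (q[:2]/q[2])
o=np.array([158,108])
print('finger tip pred',(pr(s,[.6289+.0465*.707,-.1081+.0465*.707,.145])-o)*5,'tcp down',(pr(s,[.6289,-.1081,.067])-o)*5)
print('cap pred .628,-.105',(pr(s,[.628,-.105,.067])-o)*5)
E
```

```text
yellow jar top [('jar', array([0.5198, 0.1092, 0.0234]), 'depthmean', array([0.5199, 0.1093, 0.0655]))]
top red dish [0.63   0.2878 0.0454]
finger tip pred [257.81892705 222.18978213] tcp down [271.65296777 282.6963284 ]
cap pred .628,-.105 [275.4247262  284.13872606]
```

Top view: the yellow jar stands inside the grey dish (278,305 in the crop). In the scene view the finger and red cap agree with the planned (0.628, −0.105). I'm descending.

Emit:
{"api": "jog_arm", "payload": {"increments": [{"slide":[1,1,8],"roll":0,"gripper":1},{"slide":[2,1,22],"roll":0,"gripper":1},{"slide":[3,1,38],"roll":0,"gripper":1},{"slide":[3,1,54],"roll":0,"gripper":1},{"slide":[3,1,68],"roll":0,"gripper":1},{"slide":[3,1,80],"roll":0,"gripper":1},{"slide":[3,1,90],"roll":0,"gripper":1},{"slide":[3,1,98],"roll":0,"gripper":1},{"slide":[3,1,104],"roll":0,"gripper":1},{"slide":[3,1,107],"roll":0,"gripper":1}]}}

```text
clock: 11.23
position: [0.6268, -0.102, 0.0314]
ee_rot: [-1.221, -2.894, 0.0]
force: [-0.4, -0.8, 0.3]
width: 1.002
```

```bash
python3 go.py .628 -.105 .031
```

```text
t 11.23 p [ 0.6268 -0.102   0.0314] q [ 0.43  0.73 -0.55  1.7   0.48  0.86  0.45] F [-0.4 -0.8  0.3] w 1.002 tilt [-0.001  0.    -1.   ]
tool y angle 0.772
slide mm [-3.  -1.3  0.4] roll to 45deg -0.013
```

Emit:
{"api": "jog_arm", "payload": {"increments": [{"slide":[-2,-1,0],"roll":0,"gripper":1},{"slide":[-3,-1,0],"roll":0,"gripper":1},{"slide":[-3,-1,0],"roll":0,"gripper":0.7},{"slide":[-3,-1,0],"roll":0,"gripper":0.6},{"slide":[-3,-1,0],"roll":0,"gripper":0.5},{"slide":[-3,-1,0],"roll":0,"gripper":0.4},{"slide":[-3,-1,0],"roll":0,"gripper":0.4},{"slide":[-3,-1,0],"roll":0,"gripper":0.4},{"slide":[-3,-1,0],"roll":0,"gripper":0.4},{"slide":[-3,-1,0],"roll":0,"gripper":0.4}], "newtons": 25}}

```text
clock: 12.07
position: [0.6283, -0.105, 0.0323]
ee_rot: [-1.222, -2.894, 0.0]
force: [-0.5, -0.7, 0.7]
width: 0.541
```

Emit:
{"api": "jog_arm", "payload": {"increments": [{"slide":[0,0,-4],"roll":0,"gripper":0.4},{"slide":[0,0,-14],"roll":0,"gripper":0.4},{"slide":[0,0,-28],"roll":0,"gripper":0.4},{"slide":[0,0,-44],"roll":0,"gripper":0.4},{"slide":[0,0,-60],"roll":0,"gripper":0.4},{"slide":[0,0,-76],"roll":0,"gripper":0.4},{"slide":[0,0,-92],"roll":0,"gripper":0.4},{"slide":[0,0,-104],"roll":0,"gripper":0.4},{"slide":[0,0,-110],"roll":0,"gripper":0.4},{"slide":[0,0,-110],"roll":0,"gripper":0.4}]}}

```text
clock: 12.9
position: [0.6294, -0.1049, 0.1444]
ee_rot: [1.221, 2.892, 0.001]
force: [-0.1, -0.4, -2.5]
width: 0.539
```

```bash
python3 go.py .631 .2885 .14;python3 look.py scene .628 -.105 s5
```

```text
t 12.90 p [ 0.6294 -0.1049  0.1444] q [ 0.48  0.61 -0.61  1.6   0.39  1.06  0.53] F [-0.1 -0.4 -2.5] w 0.539 tilt [ 0.003 -0.    -1.   ]
tool y angle 0.772
slide mm [280.8 275.5   4.2] roll to 45deg -0.014
crop origin 158 108 scale 5
```

View pics/s5.png

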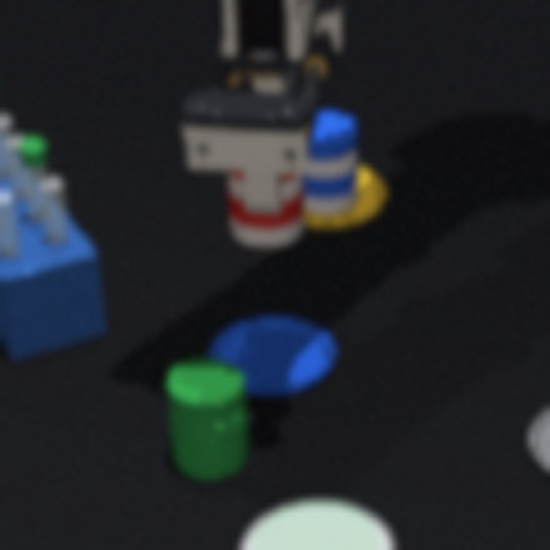

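```bash
python3 - <<'E'
from h import *
s=dict(np.load("s5.npz"))
def pr(d,X):
    c=d["R"]@np.array(X)+d["t"]; q=d["intrinsics"]@c; return (q[:2]/q[2])
o=np.array([158,108])
for k in(-.005,0,.005): print(k,(pr(s,[.6294-.698*k,-.1049+.717*k,.1444-.0318+.003+.01])-o)*5)
t=dict(np.load("top0.npz"))
E
python3 - <<'E'
import sys; sys.path.insert(0,'.')
from h import *
from cell import arm
d=arm.get_image("top"); W=heights(d)
m=(mask(d["frame"],"blue")>0)&(np.hypot(W[...,0]-.628,W[...,1]+.112)<.06); print('blue dish',m.sum())
cv2.imwrite("pics/t5.png",cv2.resize(d["frame"][120:270,130:420],None,fx=2.6,fy=2.6))
E
```

```text
-0.005 [263.44943161 212.02702143]
0 [270.81840501 212.43655585]
0.005 [278.18955731 212.84621136]
blue dish 371
```

Emit:
{"api": "jog_arm", "payload": {"increments": [{"slide":[4,4,0],"roll":0,"gripper":0.4},{"slide":[13,13,0],"roll":0,"gripper":0.4},{"slide":[27,27,0],"roll":0,"gripper":0.4},{"slide":[45,45,0],"roll":0,"gripper":0.4},{"slide":[65,64,0],"roll":0,"gripper":0.4},{"slide":[85,84,0],"roll":0,"gripper":0.4},{"slide":[105,104,0],"roll":0,"gripper":0.4},{"slide":[125,123,0],"roll":0,"gripper":0.4},{"slide":[145,142,0],"roll":0,"gripper":0.4},{"slide":[165,162,0],"roll":0,"gripper":0.4}]}}

```text
clock: 13.83
position: [0.6282, 0.1291, 0.1415]
ee_rot: [-1.219, -2.894, 0.001]
force: [-0.1, -0.5, -2.2]
width: 0.541
```

```bash
python3 go.py .6305 .2905 .14
```

```text
t 13.83 p [0.6282 0.1291 0.1415] q [ 0.11  0.62 -0.62  1.59  0.4   1.06  0.16] F [-0.1 -0.5 -2.2] w 0.541 tilt [-0.001  0.    -1.   ]
tool y angle 0.773
slide mm [113.9 114.4   1.5] roll to 45deg -0.012
```

Emit:
{"api": "jog_arm", "payload": {"increments": [{"slide":[18,18,0],"roll":0,"gripper":0.4},{"slide":[37,37,0],"roll":0,"gripper":0.4},{"slide":[56,56,0],"roll":0,"gripper":0.4},{"slide":[74,74,0],"roll":0,"gripper":0.4},{"slide":[89,89,0],"roll":0,"gripper":0.4},{"slide":[100,100,0],"roll":0,"gripper":0.4},{"slide":[107,107,0],"roll":0,"gripper":0.4},{"slide":[111,111,0],"roll":0,"gripper":0.4},{"slide":[112,112,0],"roll":0,"gripper":0.4},{"slide":[112,112,0],"roll":0,"gripper":0.4}]}}

```text
clock: 14.67
position: [0.6314, 0.2844, 0.1418]
ee_rot: [-1.222, -2.894, 0.001]
force: [0.6, -0.2, -3.0]
width: 0.541
```

```bash
python3 go.py .6305 .2905 .032; python3 look.py scene .631 .2885 s6
```

```text
t 14.67 p [0.6314 0.2844 0.1418] q [-0.14  0.69 -0.6   1.45  0.41  1.13 -0.05] F [ 0.6 -0.2 -3. ] w 0.541 tilt [-0.    -0.001 -1.   ]
tool y angle 0.772
slide mm [  5.    3.7 109.8] roll to 45deg -0.013
crop origin 239 167 scale 5
```

View pics/s6.png

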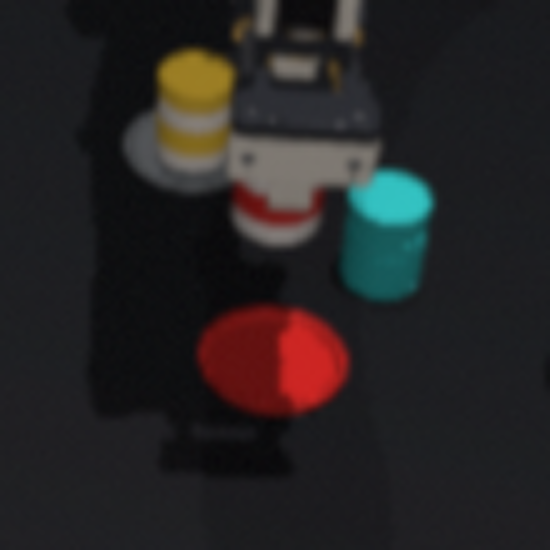

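Emit:
{"api": "jog_arm", "payload": {"increments": [{"slide":[1,1,6],"roll":0,"gripper":0.4},{"slide":[3,2,18],"roll":0,"gripper":0.4},{"slide":[5,3,34],"roll":0,"gripper":0.4},{"slide":[5,4,50],"roll":0,"gripper":0.4},{"slide":[5,4,66],"roll":0,"gripper":0.4},{"slide":[5,4,80],"roll":0,"gripper":0.4},{"slide":[5,4,90],"roll":0,"gripper":0.4},{"slide":[5,4,97],"roll":0,"gripper":0.4},{"slide":[5,4,101],"roll":0,"gripper":0.4},{"slide":[5,4,102],"roll":0,"gripper":0.4}]}}

```text
clock: 15.55
position: [0.6308, 0.2909, 0.0395]
ee_rot: [-1.222, -2.894, 0.001]
force: [-0.6, 0.8, -2.5]
width: 0.538
```

```bash
python3 go.py .6305 .2905 .032; python3 look.py scene .631 .2885 s7
```

```text
t 15.55 p [0.6308 0.2909 0.0395] q [-0.18  0.8  -0.56  1.53  0.48  0.96 -0.11] F [-0.6  0.8 -2.5] w 0.538 tilt [-0.001 -0.    -1.   ]
tool y angle 0.772
slide mm [-0.1 -0.4  7.5] roll to 45deg -0.014
crop origin 239 167 scale 5
```

View pics/s7.png

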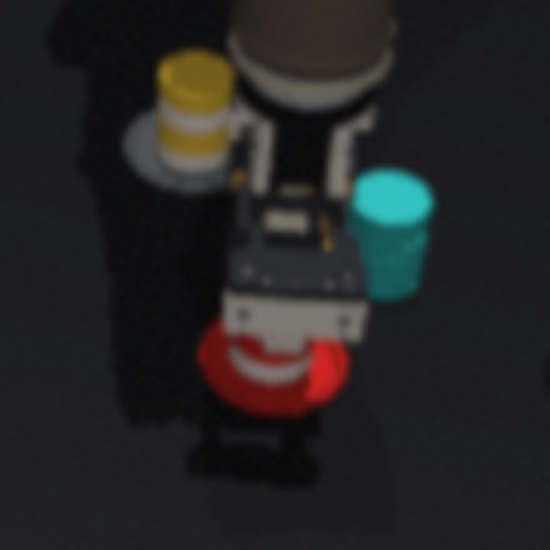

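The jar (foot at 270,370) is centred over the red dish (273,360). I'm setting it down.

Emit:
{"api": "jog_arm", "payload": {"increments": [{"slide":[0,0,1.5],"roll":0,"gripper":0.4},{"slide":[0,0,3],"roll":0,"gripper":0.4},{"slide":[0,0,4.5],"roll":0,"gripper":0.4},{"slide":[0,0,5.5],"roll":0,"gripper":0.4},{"slide":[0,0,6.5],"roll":0,"gripper":0.4},{"slide":[0,0,7],"roll":0,"gripper":0.4},{"slide":[0,0,7.5],"roll":0,"gripper":0.4},{"slide":[0,0,8],"roll":0,"gripper":0.4},{"slide":[0,0,8],"roll":0,"gripper":0.4},{"slide":[0,0,8],"roll":0,"gripper":0.4}]}}

```text
clock: 16.43
position: [0.631, 0.291, 0.0323]
ee_rot: [1.222, 2.894, -0.0]
force: [-0.4, -0.2, -0.7]
width: 0.54
```

Emit:
{"api": "jog_arm", "payload": {"increments": [{"slide":[0,0,0.3],"roll":0,"gripper":0.4},{"slide":[0,0,0.6],"roll":0,"gripper":0.4},{"slide":[0,0,0.6],"roll":0,"gripper":0.4},{"slide":[0,0,0.6],"roll":0,"gripper":0.4},{"slide":[0,0,0.6],"roll":0,"gripper":0.4},{"slide":[0,0,0.6],"roll":0,"gripper":0.4},{"slide":[0,0,0.6],"roll":0,"gripper":0.4},{"slide":[0,0,0.6],"roll":0,"gripper":0.4},{"slide":[0,0,0.6],"roll":0,"gripper":0.4},{"slide":[0,0,0.6],"roll":0,"gripper":0.4}]}}

```text
clock: 17.27
position: [0.631, 0.2911, 0.0323]
ee_rot: [1.222, 2.894, 0.0]
force: [-2.7, -1.9, 5.5]
width: 0.541
```

Emit:
{"api": "jog_arm", "payload": {"increments": [{"slide":[0,0,0],"roll":0,"gripper":0.6},{"slide":[0,0,0],"roll":0,"gripper":0.7},{"slide":[0,0,0],"roll":0,"gripper":0.85},{"slide":[0,0,0],"roll":0,"gripper":1},{"slide":[0,0,0],"roll":0,"gripper":1},{"slide":[0,0,0],"roll":0,"gripper":1},{"slide":[0,0,-10],"roll":0,"gripper":1},{"slide":[0,0,-28],"roll":0,"gripper":1},{"slide":[0,0,-58],"roll":0,"gripper":1},{"slide":[0,0,-90],"roll":0,"gripper":1}]}}

```text
clock: 18.1
position: [0.6301, 0.2906, 0.1221]
ee_rot: [-1.221, -2.893, 0.003]
force: [0.5, -0.2, 0.6]
width: 1.001
```

```bash
python3 go.py .463 -.256 .14
```

```text
t 18.10 p [0.6301 0.2906 0.1221] q [-0.16  0.71 -0.6   1.46  0.42  1.1  -0.06] F [ 0.5 -0.2  0.6] w 1.001 tilt [-0.002 -0.001 -1.   ]
tool y angle 0.772
slide mm [-274.9 -501.2  -17. ] roll to 45deg -0.013
```

Emit:
{"api": "jog_arm", "payload": {"increments": [{"slide":[-5,-9,-10],"roll":0,"gripper":1},{"slide":[-15,-27,-20],"roll":0,"gripper":1},{"slide":[-30,-54,-20],"roll":0,"gripper":1},{"slide":[-47,-86,-20],"roll":0,"gripper":1},{"slide":[-64,-117,-20],"roll":0,"gripper":1},{"slide":[-81,-148,-20],"roll":0,"gripper":1},{"slide":[-98,-179,-20],"roll":0,"gripper":1},{"slide":[-115,-210,-20],"roll":0,"gripper":1},{"slide":[-132,-241,-20],"roll":0,"gripper":1},{"slide":[-149,-272,-20],"roll":0,"gripper":1}]}}

```text
clock: 18.93
position: [0.5393, -0.0071, 0.1423]
ee_rot: [1.221, 2.893, -0.0]
force: [0.8, -0.3, -0.3]
width: 1.0
```

```bash
python3 go.py .463 -.256 .14
```

```text
t 18.93 p [ 0.5393 -0.0071  0.1423] q [ 0.4   0.47 -0.66  1.85  0.35  0.94  0.35] F [ 0.8 -0.3 -0.3] w 1.000 tilt [ 0.001 -0.    -1.   ]
tool y angle 0.772
slide mm [-125.2 -228.3    2.3] roll to 45deg -0.013
```

Emit:
{"api": "jog_arm", "payload": {"increments": [{"slide":[-17,-31,0],"roll":0,"gripper":1},{"slide":[-34,-62,0],"roll":0,"gripper":1},{"slide":[-51,-93,0],"roll":0,"gripper":1},{"slide":[-68,-124,0],"roll":0,"gripper":1},{"slide":[-84,-154,0],"roll":0,"gripper":1},{"slide":[-98,-180,0],"roll":0,"gripper":1},{"slide":[-109,-200,0],"roll":0,"gripper":1},{"slide":[-116,-214,0],"roll":0,"gripper":1},{"slide":[-120,-222,0],"roll":0,"gripper":1},{"slide":[-120,-222,0],"roll":0,"gripper":1}]}}

```text
clock: 19.77
position: [0.4637, -0.2484, 0.1419]
ee_rot: [1.226, 2.892, -0.002]
force: [0.5, 0.2, -0.5]
width: 1.001
```

```bash
python3 go.py .463 -.256 .031; python3 look.py scene .463 -.256 s8; python3 look.py top .631 .27 t8; python3 - <<'E'
from h import *
t=dict(np.load("t8.npz")); W=heights(t)
print(jar_dish(t,"red","red",(.631,.288),(.631,.288)))
m=(mask(t["frame"],"blue")>0)&(np.hypot(W[...,0]-.628,W[...,1]+.112)<.06); print('blue dish',m.sum(),fit(t,m,.007,.0435,(.628,-.112)))
s=dict(np.load("s8.npz"))
def pr(d,X):
    c=d["R"]@np.array(X)+d["t"]; q=d["intrinsics"]@c; return (q[:2]/q[2])
print('blue cap pred scene',pr(s,[.463,-.256,.067]))
E
```

```text
t 19.77 p [ 0.4637 -0.2484  0.1419] q [ 0.86  0.44 -0.63  1.88  0.32  0.92  0.85] F [ 0.5  0.2 -0.5] w 1.001 tilt [-0.    -0.001 -1.   ]
tool y angle 0.769
slide mm [ -4.9  -5.7 110.9] roll to 45deg -0.017
crop origin 168 76 scale 5
crop origin 134 117 scale 5
[('jar', array([0.6298, 0.2876, 0.0241]), 'depthmean', array([0.6302, 0.2879, 0.0652])), ('dish', array([0.6302, 0.2878]))]
blue dish 598 [ 0.6272 -0.1133  0.0455]
blue cap pred scene [223.2442435  133.14058503]
```

View pics/s8.png

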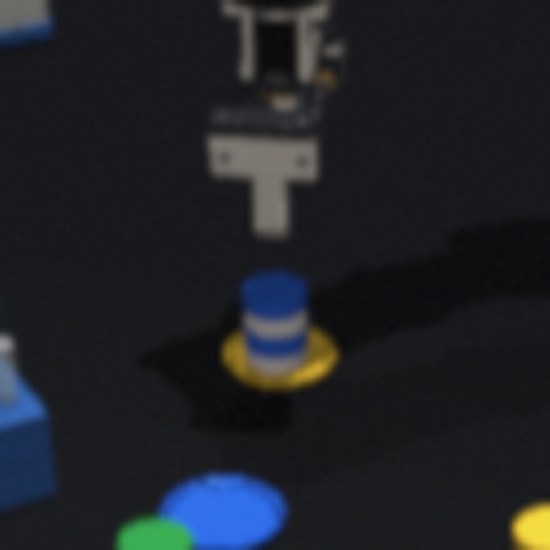

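View pics/t8.png

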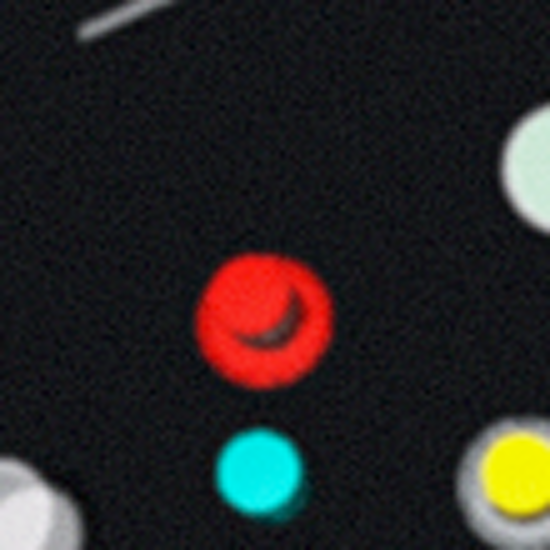

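The red jar sits centred in the red dish. The blue cap at column 223 matches the prediction, so I'm descending on it.

Emit:
{"api": "jog_arm", "payload": {"increments": [{"slide":[-1,-2,8],"roll":0,"gripper":1},{"slide":[-3,-4,22],"roll":0,"gripper":1},{"slide":[-4,-5,38],"roll":0,"gripper":1},{"slide":[-4,-5,54],"roll":0,"gripper":1},{"slide":[-4,-5,68],"roll":0,"gripper":1},{"slide":[-4,-5,80],"roll":0,"gripper":1},{"slide":[-4,-5,92],"roll":0,"gripper":1},{"slide":[-4,-5,101],"roll":0,"gripper":1},{"slide":[-4,-5,107],"roll":0,"gripper":1},{"slide":[-4,-5,110],"roll":0,"gripper":1}]}}

```text
clock: 20.7
position: [0.4636, -0.2523, 0.0308]
ee_rot: [-1.221, -2.894, -0.0]
force: [0.2, -0.1, 0.0]
width: 1.002
```

```bash
python3 go.py .463 -.256 .031
```

```text
t 20.70 p [ 0.4636 -0.2523  0.0308] q [ 0.79  0.59 -0.54  1.97  0.46  0.7   0.74] F [ 0.2 -0.1  0. ] w 1.002 tilt [-0.001  0.    -1.   ]
tool y angle 0.772
slide mm [-2.2 -3.1 -0.2] roll to 45deg -0.013
```

Emit:
{"api": "jog_arm", "payload": {"increments": [{"slide":[-1,-2,0],"roll":0,"gripper":1},{"slide":[-2,-3,0],"roll":0,"gripper":1},{"slide":[-2,-3,0],"roll":0,"gripper":0.7},{"slide":[-2,-3,0],"roll":0,"gripper":0.6},{"slide":[-2,-3,0],"roll":0,"gripper":0.5},{"slide":[-2,-3,0],"roll":0,"gripper":0.4},{"slide":[-2,-3,0],"roll":0,"gripper":0.4},{"slide":[-2,-3,0],"roll":0,"gripper":0.4},{"slide":[-2,-3,0],"roll":0,"gripper":0.4},{"slide":[-2,-3,0],"roll":0,"gripper":0.4}], "newtons": 25}}

```text
clock: 21.53
position: [0.463, -0.2562, 0.0317]
ee_rot: [-1.222, -2.894, 0.0]
force: [-0.5, -1.1, 0.6]
width: 0.541
```

Emit:
{"api": "jog_arm", "payload": {"increments": [{"slide":[0,0,-4],"roll":0,"gripper":0.4},{"slide":[0,0,-14],"roll":0,"gripper":0.4},{"slide":[0,0,-28],"roll":0,"gripper":0.4},{"slide":[0,0,-44],"roll":0,"gripper":0.4},{"slide":[0,0,-60],"roll":0,"gripper":0.4},{"slide":[0,0,-76],"roll":0,"gripper":0.4},{"slide":[0,0,-92],"roll":0,"gripper":0.4},{"slide":[0,0,-104],"roll":0,"gripper":0.4},{"slide":[0,0,-110],"roll":0,"gripper":0.4},{"slide":[0,0,-110],"roll":0,"gripper":0.4}]}}

```text
clock: 22.37
position: [0.4637, -0.2564, 0.1432]
ee_rot: [1.221, 2.892, -0.001]
force: [0.7, -0.1, -1.0]
width: 0.54
```

```bash
python3 go.py .628 -.111 .14
```

```text
t 22.37 p [ 0.4637 -0.2564  0.1432] q [ 0.87  0.45 -0.63  1.87  0.33  0.92  0.86] F [ 0.7 -0.1 -1. ] w 0.540 tilt [ 0.002 -0.001 -1.   ]
tool y angle 0.772
slide mm [-10.3 219.2   3.3] roll to 45deg -0.014
```

Emit:
{"api": "jog_arm", "payload": {"increments": [{"slide":[0,7,0],"roll":0,"gripper":0.4},{"slide":[-1,23,0],"roll":0,"gripper":0.4},{"slide":[-2,50,0],"roll":0,"gripper":0.4},{"slide":[-4,83,0],"roll":0,"gripper":0.4},{"slide":[-6,117,0],"roll":0,"gripper":0.4},{"slide":[-7,150,0],"roll":0,"gripper":0.4},{"slide":[-8,180,0],"roll":0,"gripper":0.4},{"slide":[-9,203,0],"roll":0,"gripper":0.4},{"slide":[-10,216,0],"roll":0,"gripper":0.4},{"slide":[-10,219,0],"roll":0,"gripper":0.4}]}}

```text
clock: 23.2
position: [0.6281, -0.1074, 0.1405]
ee_rot: [-1.216, -2.895, -0.002]
force: [0.7, -0.4, -2.6]
width: 0.536
```

```bash
python3 go.py .628 -.111 .039; python3 look.py scene .628 -.111 s9
```

```text
t 23.20 p [ 0.6281 -0.1074  0.1405] q [ 0.48  0.61 -0.6   1.6   0.38  1.05  0.54] F [ 0.7 -0.4 -2.6] w 0.536 tilt [-0.001  0.002 -1.   ]
tool y angle 0.775
slide mm [ -2.7  -2.7 101.5] roll to 45deg -0.01
crop origin 157 108 scale 5
```

View pics/s9.png

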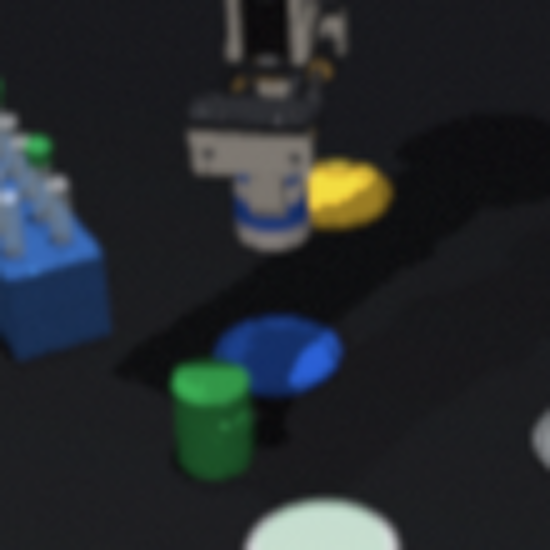

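Emit:
{"api": "jog_arm", "payload": {"increments": [{"slide":[-1,-1,6],"roll":0,"gripper":0.4},{"slide":[-2,-2,18],"roll":0,"gripper":0.4},{"slide":[-3,-3,34],"roll":0,"gripper":0.4},{"slide":[-3,-3,50],"roll":0,"gripper":0.4},{"slide":[-3,-3,66],"roll":0,"gripper":0.4},{"slide":[-3,-3,78],"roll":0,"gripper":0.4},{"slide":[-3,-3,88],"roll":0,"gripper":0.4},{"slide":[-3,-3,95],"roll":0,"gripper":0.4},{"slide":[-3,-3,99],"roll":0,"gripper":0.4},{"slide":[-3,-3,100],"roll":0,"gripper":0.4}]}}

```text
clock: 24.08
position: [0.6265, -0.115, 0.041]
ee_rot: [-1.222, -2.894, 0.0]
force: [-1.1, -0.5, -0.3]
width: 0.547
```

```bash
python3 go.py .628 -.111 .032; python3 look.py scene .628 -.111 s10
```

```text
t 24.08 p [ 0.6265 -0.115   0.041 ] q [ 0.45  0.72 -0.55  1.69  0.46  0.87  0.48] F [-1.1 -0.5 -0.3] w 0.547 tilt [-0.001 -0.    -1.   ]
tool y angle 0.772
slide mm [1.9 3.9 9. ] roll to 45deg -0.014
crop origin 157 108 scale 5
```

View pics/s10.png

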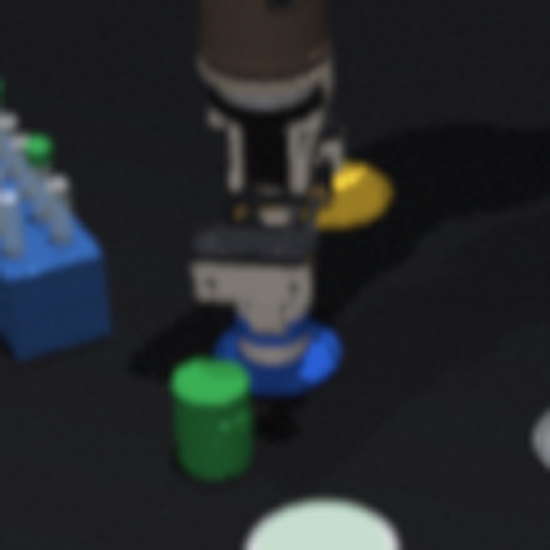

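Emit:
{"api": "jog_arm", "payload": {"increments": [{"slide":[1,2,0],"roll":0,"gripper":0.4},{"slide":[2,4,0],"roll":0,"gripper":0.4},{"slide":[2,4,1.5],"roll":0,"gripper":0.4},{"slide":[2,4,3],"roll":0,"gripper":0.4},{"slide":[2,4,4.5],"roll":0,"gripper":0.4},{"slide":[2,4,6],"roll":0,"gripper":0.4},{"slide":[2,4,7.5],"roll":0,"gripper":0.4},{"slide":[2,4,8.3],"roll":0,"gripper":0.4},{"slide":[2,4,9],"roll":0,"gripper":0.4},{"slide":[2,4,9],"roll":0,"gripper":0.4}]}}

```text
clock: 24.97
position: [0.6282, -0.1106, 0.0324]
ee_rot: [-1.222, -2.894, 0.0]
force: [0.4, 0.3, -1.2]
width: 0.54
```

Emit:
{"api": "jog_arm", "payload": {"increments": [{"slide":[0,0,0.4],"roll":0,"gripper":0.4},{"slide":[0,0,0.8],"roll":0,"gripper":0.4},{"slide":[0,0,1.1],"roll":0,"gripper":0.4},{"slide":[0,0,1.1],"roll":0,"gripper":0.4},{"slide":[0,0,1.1],"roll":0,"gripper":0.4},{"slide":[0,0,1.1],"roll":0,"gripper":0.4},{"slide":[0,0,1.1],"roll":0,"gripper":0.4},{"slide":[0,0,1.1],"roll":0,"gripper":0.4},{"slide":[0,0,1.1],"roll":0,"gripper":0.4},{"slide":[0,0,1.1],"roll":0,"gripper":0.4}]}}

```text
clock: 25.8
position: [0.6284, -0.1106, 0.0317]
ee_rot: [1.222, 2.894, -0.0]
force: [-1.4, 0.1, 4.8]
width: 0.54
```

In contact (4.8 N). Releasing.

Emit:
{"api": "jog_arm", "payload": {"increments": [{"slide":[0,0,-0.3],"roll":0,"gripper":0.6},{"slide":[0,0,-0.3],"roll":0,"gripper":0.7},{"slide":[0,0,-0.3],"roll":0,"gripper":0.85},{"slide":[0,0,-0.3],"roll":0,"gripper":1},{"slide":[0,0,-0.3],"roll":0,"gripper":1},{"slide":[0,0,-0.3],"roll":0,"gripper":1},{"slide":[0,0,-10],"roll":0,"gripper":1},{"slide":[0,0,-28],"roll":0,"gripper":1},{"slide":[0,0,-58],"roll":0,"gripper":1},{"slide":[0,0,-90],"roll":0,"gripper":1}]}}

```text
clock: 26.63
position: [0.6274, -0.1104, 0.1221]
ee_rot: [-1.22, -2.892, 0.001]
force: [0.8, -0.3, 1.6]
width: 0.998
```

```bash
python3 go.py .5222 .110 .14
```

```text
t 26.63 p [ 0.6274 -0.1104  0.1221] q [ 0.47  0.63 -0.59  1.62  0.39  1.02  0.53] F [ 0.8 -0.3  1.6] w 0.998 tilt [-0.002  0.001 -1.   ]
tool y angle 0.772
slide mm [231.3  78.4 -17.5] roll to 45deg -0.013
```

Emit:
{"api": "jog_arm", "payload": {"increments": [{"slide":[8,3,-8],"roll":0,"gripper":1},{"slide":[28,9,-16],"roll":0,"gripper":1},{"slide":[58,20,-17],"roll":0,"gripper":1},{"slide":[92,31,-17],"roll":0,"gripper":1},{"slide":[126,43,-17],"roll":0,"gripper":1},{"slide":[160,55,-17],"roll":0,"gripper":1},{"slide":[190,65,-17],"roll":0,"gripper":1},{"slide":[212,73,-17],"roll":0,"gripper":1},{"slide":[226,77,-17],"roll":0,"gripper":1},{"slide":[229,78,-17],"roll":0,"gripper":1}]}}

```text
clock: 27.47
position: [0.523, 0.1114, 0.1395]
ee_rot: [1.215, 2.897, 0.002]
force: [-0.6, 0.3, 0.3]
width: 1.002
```

```bash
python3 go.py .5236 .1086 .031; python3 look.py scene .5236 .1086 s11; python3 look.py top .58 -.15 t11; python3 - <<'E'
from h import *
t=dict(np.load("t11.npz")); W=heights(t)
print(jar_dish(t,"blue","blue",(.628,-.112),(.628,-.112)))
m=(mask(t["frame"],"yellow")>0)&(np.hypot(W[...,0]-.46,W[...,1]+.257)<.06); print('yellow dish',m.sum(),fit(t,m,.007,.0435,(.46,-.257)))
E
```

```text
t 27.47 p [0.523  0.1114 0.1395] q [ 0.18  0.47 -0.66  1.86  0.35  0.93  0.13] F [-0.6  0.3  0.3] w 1.002 tilt [ 0.001  0.001 -1.   ]
tool y angle 0.777
slide mm [ -2.5  -1.7 108.5] roll to 45deg -0.009
crop origin 222 125 scale 5
crop origin 264 136 scale 5
[('jar', array([ 0.6261, -0.1107,  0.0238]), 'depthmean', array([ 0.6265, -0.111 ,  0.0653])), ('dish', array([ 0.6276, -0.1135]))]
yellow dish 638 [ 0.4601 -0.2596  0.045 ]
```

View pics/s11.png

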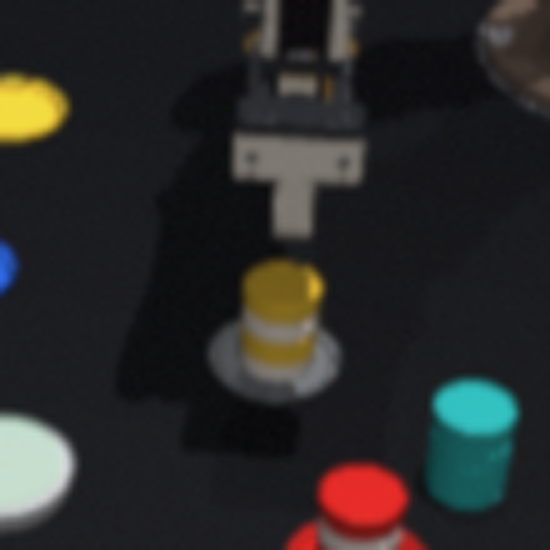

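View pics/t11.png

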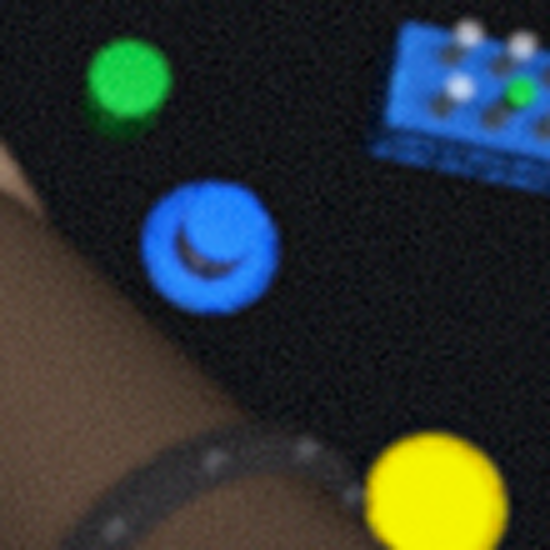

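The blue jar stands about 3 mm off the middle of its dish, which is fine. The yellow cap (281) is slightly left of the finger (294), so I'll shift −5 mm in tool x and descend.

Emit:
{"api": "jog_arm", "payload": {"increments": [{"slide":[-1,-1,8],"roll":0,"gripper":1},{"slide":[-3,-2,22],"roll":0,"gripper":1},{"slide":[-5,-2,38],"roll":0,"gripper":1},{"slide":[-5,-2,54],"roll":0,"gripper":1},{"slide":[-5,-2,68],"roll":0,"gripper":1},{"slide":[-5,-2,80],"roll":0,"gripper":1},{"slide":[-5,-2,92],"roll":0,"gripper":1},{"slide":[-5,-2,100],"roll":0,"gripper":1},{"slide":[-5,-2,105],"roll":0,"gripper":1},{"slide":[-5,-2,108],"roll":0,"gripper":1}]}}

```text
clock: 28.4
position: [0.5265, 0.1027, 0.0298]
ee_rot: [-1.222, -2.894, 0.001]
force: [0.6, 0.0, 0.1]
width: 1.0
```

```bash
python3 go.py .5245 .1075 .031
```

```text
t 28.40 p [0.5265 0.1027 0.0298] q [ 0.11  0.61 -0.57  1.95  0.49  0.72  0.03] F [0.6 0.  0.1] w 1.000 tilt [-0.001 -0.    -1.   ]
tool y angle 0.772
slide mm [ 4.8  1.9 -1.2] roll to 45deg -0.014
```

Emit:
{"api": "jog_arm", "payload": {"increments": [{"slide":[2,1,-1],"roll":0,"gripper":1},{"slide":[5,2,-1],"roll":0,"gripper":1},{"slide":[5,2,-1],"roll":0,"gripper":0.7},{"slide":[5,2,-1],"roll":0,"gripper":0.6},{"slide":[5,2,-1],"roll":0,"gripper":0.5},{"slide":[5,2,-1],"roll":0,"gripper":0.4},{"slide":[5,2,-1],"roll":0,"gripper":0.4},{"slide":[5,2,-1],"roll":0,"gripper":0.4},{"slide":[5,2,-1],"roll":0,"gripper":0.4},{"slide":[5,2,-1],"roll":0,"gripper":0.4}], "newtons": 25}}

```text
clock: 29.23
position: [0.5245, 0.1078, 0.0315]
ee_rot: [1.222, 2.894, -0.0]
force: [0.2, 0.2, 0.3]
width: 0.539
```

Emit:
{"api": "jog_arm", "payload": {"increments": [{"slide":[0,0,-4],"roll":0,"gripper":0.4},{"slide":[0,0,-14],"roll":0,"gripper":0.4},{"slide":[0,0,-28],"roll":0,"gripper":0.4},{"slide":[0,0,-44],"roll":0,"gripper":0.4},{"slide":[0,0,-60],"roll":0,"gripper":0.4},{"slide":[0,0,-76],"roll":0,"gripper":0.4},{"slide":[0,0,-92],"roll":0,"gripper":0.4},{"slide":[0,0,-108],"roll":0,"gripper":0.4},{"slide":[0,0,-118],"roll":0,"gripper":0.4},{"slide":[0,0,-122],"roll":0,"gripper":0.4}]}}

```text
clock: 30.07
position: [0.5251, 0.1083, 0.1555]
ee_rot: [1.221, 2.892, 0.002]
force: [0.4, -0.0, -3.0]
width: 0.54
```

```bash
python3 go.py .461 -.258 .15
```

```text
t 30.07 p [0.5251 0.1083 0.1555] q [ 0.19  0.45 -0.67  1.84  0.34  0.96  0.15] F [ 0.4 -0.  -3. ] w 0.540 tilt [ 0.002  0.    -1.   ]
tool y angle 0.772
slide mm [-217.7 -301.5    5.2] roll to 45deg -0.013
```

Emit:
{"api": "jog_arm", "payload": {"increments": [{"slide":[-4,-5,0],"roll":0,"gripper":0.4},{"slide":[-11,-15,0],"roll":0,"gripper":0.4},{"slide":[-22,-30,0],"roll":0,"gripper":0.4},{"slide":[-36,-50,0],"roll":0,"gripper":0.4},{"slide":[-51,-71,0],"roll":0,"gripper":0.4},{"slide":[-66,-91,0],"roll":0,"gripper":0.4},{"slide":[-81,-112,0],"roll":0,"gripper":0.4},{"slide":[-96,-133,0],"roll":0,"gripper":0.4},{"slide":[-111,-154,0],"roll":0,"gripper":0.4},{"slide":[-126,-174,0],"roll":0,"gripper":0.4}]}}

```text
clock: 30.9
position: [0.4857, -0.1063, 0.1523]
ee_rot: [-1.222, -2.892, 0.002]
force: [1.2, 0.1, -1.6]
width: 0.544
```

```bash
python3 go.py .461 -.258 .15
```

```text
t 30.90 p [ 0.4857 -0.1063  0.1523] q [ 0.61  0.39 -0.65  1.93  0.3   0.92  0.59] F [ 1.2  0.1 -1.6] w 0.544 tilt [-0.003 -0.    -1.   ]
tool y angle 0.771
slide mm [ -91.6 -123.4    2.4] roll to 45deg -0.015
```

Emit:
{"api": "jog_arm", "payload": {"increments": [{"slide":[-15,-20,0],"roll":0,"gripper":0.4},{"slide":[-30,-40,0],"roll":0,"gripper":0.4},{"slide":[-44,-60,0],"roll":0,"gripper":0.4},{"slide":[-57,-78,0],"roll":0,"gripper":0.4},{"slide":[-68,-93,0],"roll":0,"gripper":0.4},{"slide":[-77,-105,0],"roll":0,"gripper":0.4},{"slide":[-83,-113,0],"roll":0,"gripper":0.4},{"slide":[-87,-118,0],"roll":0,"gripper":0.4},{"slide":[-88,-119,0],"roll":0,"gripper":0.4},{"slide":[-88,-119,0],"roll":0,"gripper":0.4}]}}

```text
clock: 31.73
position: [0.4635, -0.2497, 0.1532]
ee_rot: [-1.222, -2.894, -0.0]
force: [0.2, 1.1, -1.3]
width: 0.54
```

```bash
python3 go.py .461 -.258 .039; python3 look.py scene .461 -.258 s12
```

```text
t 31.73 p [ 0.4635 -0.2497  0.1532] q [ 0.85  0.43 -0.61  1.87  0.3   0.94  0.88] F [ 0.2  1.1 -1.3] w 0.540 tilt [-0.     0.001 -1.   ]
tool y angle 0.772
slide mm [ -4.3  -7.6 114.2] roll to 45deg -0.014
crop origin 168 76 scale 5
```

View pics/s12.png

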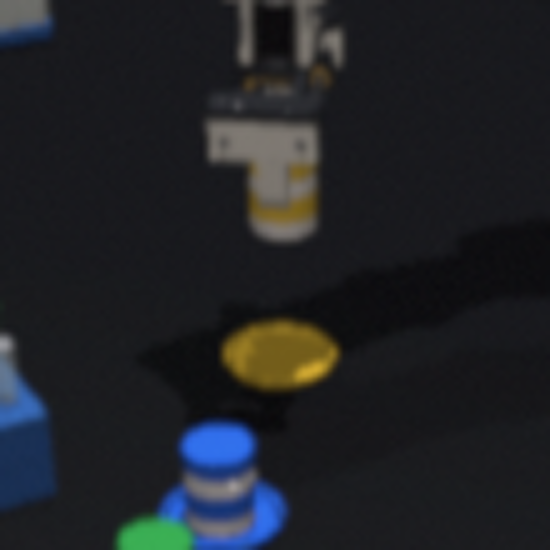

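Emit:
{"api": "jog_arm", "payload": {"increments": [{"slide":[-1,-2,6],"roll":0,"gripper":0.4},{"slide":[-3,-4,18],"roll":0,"gripper":0.4},{"slide":[-5,-6,36],"roll":0,"gripper":0.4},{"slide":[-6,-6,54],"roll":0,"gripper":0.4},{"slide":[-6,-6,72],"roll":0,"gripper":0.4},{"slide":[-6,-6,87],"roll":0,"gripper":0.4},{"slide":[-6,-6,98],"roll":0,"gripper":0.4},{"slide":[-6,-6,106],"roll":0,"gripper":0.4},{"slide":[-6,-6,110],"roll":0,"gripper":0.4},{"slide":[-6,-6,111],"roll":0,"gripper":0.4}]}}

```text
clock: 32.62
position: [0.4635, -0.258, 0.0418]
ee_rot: [-1.221, -2.894, -0.0]
force: [0.5, 0.5, -3.1]
width: 0.539
```

```bash
python3 go.py .461 -.258 .032; python3 look.py scene .461 -.258 s13
```

```text
t 32.62 p [ 0.4635 -0.258   0.0418] q [ 0.79  0.58 -0.52  1.96  0.43  0.72  0.78] F [ 0.5  0.5 -3.1] w 0.539 tilt [-0.001  0.    -1.   ]
tool y angle 0.772
slide mm [ 1.8 -1.8  9.8] roll to 45deg -0.013
crop origin 168 76 scale 5
```

View pics/s13.png

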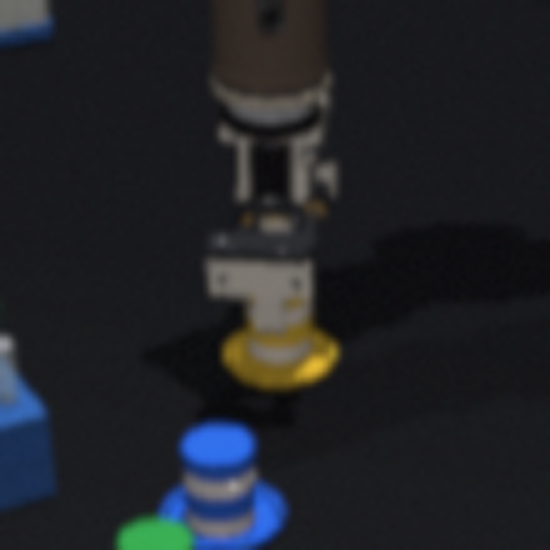

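The jar (281,345) is centred over the yellow dish (281,353). I'm lowering it with a −1 mm trim in y.

Emit:
{"api": "jog_arm", "payload": {"increments": [{"slide":[0,-1,0],"roll":0,"gripper":0.4},{"slide":[0,-1,1.5],"roll":0,"gripper":0.4},{"slide":[0,-1,3],"roll":0,"gripper":0.4},{"slide":[0,-1,4.5],"roll":0,"gripper":0.4},{"slide":[0,-1,6],"roll":0,"gripper":0.4},{"slide":[0,-1,7.5],"roll":0,"gripper":0.4},{"slide":[0,-1,8.5],"roll":0,"gripper":0.4},{"slide":[0,-1,9.3],"roll":0,"gripper":0.4},{"slide":[0,-1,10],"roll":0,"gripper":0.4},{"slide":[0,-1,10],"roll":0,"gripper":0.4}]}}

```text
clock: 33.5
position: [0.4629, -0.259, 0.0324]
ee_rot: [-1.222, -2.894, 0.0]
force: [0.2, 0.2, -1.7]
width: 0.541
```

Emit:
{"api": "jog_arm", "payload": {"increments": [{"slide":[0,0,0.4],"roll":0,"gripper":0.4},{"slide":[0,0,0.8],"roll":0,"gripper":0.4},{"slide":[0,0,1.2],"roll":0,"gripper":0.4},{"slide":[0,0,1.2],"roll":0,"gripper":0.4},{"slide":[0,0,1.2],"roll":0,"gripper":0.4},{"slide":[0,0,1.2],"roll":0,"gripper":0.4},{"slide":[0,0,1.2],"roll":0,"gripper":0.4},{"slide":[0,0,1.2],"roll":0,"gripper":0.4},{"slide":[0,0,1.2],"roll":0,"gripper":0.4},{"slide":[0,0,1.2],"roll":0,"gripper":0.4}]}}

```text
clock: 34.33
position: [0.463, -0.259, 0.0315]
ee_rot: [1.222, 2.894, -0.0]
force: [-2.0, 0.9, 6.0]
width: 0.54
```

Emit:
{"api": "jog_arm", "payload": {"increments": [{"slide":[0,0,-0.3],"roll":0,"gripper":0.6},{"slide":[0,0,-0.3],"roll":0,"gripper":0.7},{"slide":[0,0,-0.3],"roll":0,"gripper":0.85},{"slide":[0,0,-0.3],"roll":0,"gripper":1},{"slide":[0,0,-0.3],"roll":0,"gripper":1},{"slide":[0,0,-0.3],"roll":0,"gripper":1},{"slide":[0,0,-10],"roll":0,"gripper":1},{"slide":[0,0,-28],"roll":0,"gripper":1},{"slide":[0,0,-58],"roll":0,"gripper":1},{"slide":[0,0,-90],"roll":0,"gripper":1}]}}

```text
clock: 35.17
position: [0.4622, -0.2584, 0.1221]
ee_rot: [-1.22, -2.892, -0.001]
force: [0.8, -1.1, 0.6]
width: 0.999
```

Emit:
{"api": "jog_arm", "payload": {"increments": [{"slide":[0,-8,-15],"roll":0,"gripper":1},{"slide":[0,-24,-35],"roll":0,"gripper":1},{"slide":[0,-48,-50],"roll":0,"gripper":1},{"slide":[0,-74,-60],"roll":0,"gripper":1},{"slide":[0,-100,-60],"roll":0,"gripper":1},{"slide":[0,-122,-60],"roll":0,"gripper":1},{"slide":[0,-138,-60],"roll":0,"gripper":1},{"slide":[0,-146,-60],"roll":0,"gripper":1},{"slide":[0,-150,-60],"roll":0,"gripper":1},{"slide":[0,-150,-60],"roll":0,"gripper":1}]}}

```text
clock: 36.0
position: [0.3553, -0.3638, 0.1816]
ee_rot: [1.223, 2.894, -0.0]
force: [1.2, -0.1, -0.6]
width: 1.003
```

```bash
python3 go.py; python3 - <<'E'
from h import *
from cell import arm
for n in("top","scene"):
    d=arm.get_image(n); np.savez(n+"9.npz",**d); f=d["frame"]
    cv2.imwrite(f"pics/{n}9.png",cv2.resize(f[100:300,110:420],None,fx=2.5,fy=2.5,interpolation=cv2.INTER_CUBIC))
    if n=="top":
        for c,p in(("red",(.631,.289)),("blue",(.628,-.112)),("yellow",(.461,-.258))):
            try: print(c,jar_dish(d,c,c,p,p))
            except Exception as e: print(c,e)
        o=dict(np.load("top0.npz"))
        for name,lo,hi,b in(("petri",(0,0,80),(180,70,255),(234,130,30,40)),("beaker",(0,0,80),(180,70,255),(110,200,50,40)),("rack",(100,110,90),(125,255,255),(335,135,80,50))):
            x,y,w,h=b
            for q in(o,d):
                m=cv2.inRange(cv2.cvtColor(q["frame"],cv2.COLOR_BGR2HSV),lo,hi)[y:y+h,x:x+w]; M=cv2.moments(m,True); print(name,round(M["m10"]/M["m00"]+x,2),round(M["m01"]/M["m00"]+y,2))
E
```

```text
t 36.00 p [ 0.3553 -0.3638  0.1816] q [ 1.16  0.36 -0.6   1.88  0.24  0.98  1.22] F [ 1.2 -0.1 -0.6] w 1.003 tilt [ 0. -0. -1.]
tool y angle 0.771
red [('jar', array([0.6297, 0.2877, 0.024 ]), 'depthmean', array([0.6301, 0.2881, 0.0652])), ('dish', array([0.6302, 0.2878]))]
blue [('jar', array([ 0.6261, -0.1108,  0.0239]), 'depthmean', array([ 0.6265, -0.1111,  0.065 ])), ('dish', array([ 0.6275, -0.1135]))]
yellow [('jar', array([ 0.4591, -0.2551,  0.0241]), 'depthmean', array([ 0.4592, -0.2556,  0.0654])), ('dish', array([ 0.4599, -0.2594]))]
petri 248.06 150.27
petri 248.08 150.28
beaker 134.51 221.18
beaker 134.49 221.19
rack 371.15 159.99
rack 371.07 160.07
```

View pics/top9.png

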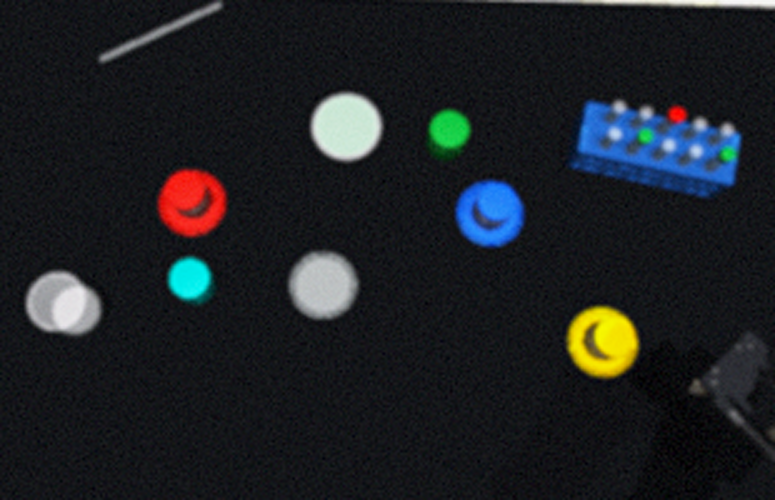

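View pics/scene9.png

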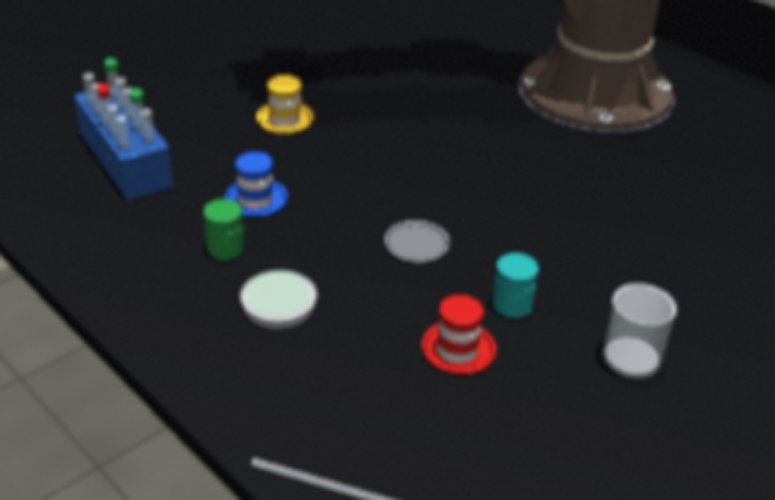

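Both views show red (192,202), blue (491,212) and yellow (603,341) each upright in its own dish. The grey dish (323,285) is empty, the bystanders have not moved and the arm is clear.

```bash
python3 -c "
from cell import arm
print(arm.sign_off())"
```

```text
the job is handed in; nothing more can be done
None
```

The job is done and handed in: each jar stands upright in the dish of its own cap colour, and the grey dish is empty again. I parked the yellow jar in the grey dish, moved red and then blue to their own dishes, and moved yellow to its own last. Each jar was lowered until it touched the floor of its dish (about 5–6 N) before I let go. The clock read 36 s of the 104 s allowed before the last pictures.

- **Jar positions:** in the last top view, red is under 1 mm from the middle of its dish, blue about 3 mm and yellow about 4 mm. The jar has about 12 mm of room each way.
- **Bystanders:** the tube rack, petri dish and beaker are within 0.1 pixel of where they started in the top view.
- **Disagreement:** the two cameras disagreed by up to about 14 mm on cap positions at the start. I used values between them and checked each jar against the gripper fingers or its dish before gripping and setting down.

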